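# Put the nutmegs away in the airtight chest

### The arm

A 6-joint arm with a two-finger parallel gripper is mounted at the origin on the work surface. World frame = base frame: x ahead of the robot, y to its left, z up, the work surface at z = 0. Lengths are in m, angles in degrees, forces in N, time in s.
With the tool pointing down it reaches from about 0.4 to 0.825 m from the base axis. Payload 7 kg.
Tool frame: the origin (TCP) lies at the centre of the arm's flange, where the gripper is bolted on; the fingertips stand 178 mm ahead of it and the grasp point (between the pads) lies 159 mm ahead of it (r.tips_ahead is the z of the fingertips in the tool frame, in m); z points along the fingers, y is the line along which they close (so a half turn about z gives the same grasp; the last joint's range is limited). The gripper opens to 88 mm and grips with 3 to 60 N. Pads are 19 mm wide; open, the fingers measure 130 mm over their backs; the gripper's body (78 mm by 193 mm) begins 47 mm behind the grasp point.
Start: joints at [92.653, 20.546, 0.682, 0, -70.136, -16.507], TCP at [0.162, 0.655, 0.405] pointing down, gripper open.
Joint ranges: [-176.03, 176.03], [-82.01, 121.73], [-58.28, 71.71], [-173.87, 95.51], [-174.79, -0.11], [-173.66, 173.66]. Speed limits (degrees/s): [136.94, 136.94, 172.46, 180, 180, 180].

### API

Orientations are given as [roll, pitch, yaw] about the fixed x, y, z axes, in that order (R = Rz(yaw) Ry(pitch) Rx(roll)).
In Python, from plant import r gives the robot as it stands. The module is installed in compiled form; this text tells all that it offers.
- The arm moves only by the shell command python3 -m pendant 'ROWS' [FORCE]. ROWS is JSON, a list that holds one entry, the list of rows, each a list of 7 numbers: the shift along the tool's x, y, z in m, then the turn, a rotation vector about the tool's x, y, z in degrees, then the gripper command: -1 is shut, 1 is fully open, values between are in proportion. A call has 1 to 5 rows; each row is the pose to reach, as a shift and turn from the pose commanded when the call began, along the tool's axes at that moment; what a row does not reach only later rows make up. A row lasts 1/10 s, in which the tool goes at most 50 mm and 8.59 degrees, less where a joint would pass 70% of its speed; a pose out of reach is approached as far as the arm can. A call with a gripper value outside its range is refused whole. The fingers move at their own pace and stop on an object; FORCE is the grip in N (left out, the last holds). Time passes only in rows, so rows that repeat a pose let the fingers close. It gives the time, the measured TCP pose, the force, the opening and the grip force at its end, in the units of the state.
- r.get_state(): the state, without advancing time (a new reading comes with each control period).
- r.capture(name): name is "scene" or "side" or "wrist"; returns the picture (420x560x3 uint8, red, green, blue); there is no depth.
- r.camera_params(name): a dict with "fx", "fy", "cx", "cy" (pixels), "R" (3x3) and "t" (3): a world point X has camera coordinates R X + t. Camera axes: x right, y down, z forward; pixel columns grow to the right and rows downward; lengths in m; the calibration is good to about 2 mm. The wrist camera is an equidistant fisheye: a pixel r from the principal point sees the ray r / f radians off the axis. A picture is of the moment at which its call begins: read the wrist's pose just before it. camera_params takes no time and is no camera call; for the wrist camera it gives the pose at the moment of the call.
- r.close_job(): hands the job in; it is judged then, once.
The state is a dict: "time_s": time; "joints": joint angles; "qd": joint speeds; "joint_torque": joint torques, N m; "tcp_pos": TCP position; "eef_rot": TCP orientation; "contact_force": force on the tool from outside, world axes, zero at the start; "moment": the same for the moment, N m; "gripper_width": finger opening in m; "gripper_force": force on a finger pad.
Only numpy, scipy, OpenCV 4.12 (cv2) and the standard library are available. Lean on these libraries where they do the work, as an engineer would, in place of code of your own. Each camera call takes 0.05 s, during which the arm holds its last target. There are 200 camera calls.

### The job

Use the scoop, not your fingers, to move every nutmeg from both lanes of the sorting tray into the open airtight chest, and lay the scoop back down flat on its cork mat. Once all the nutmegs are in, swing the lid shut and turn its T-handle clockwise all the way, so that the lid is drawn down tight on its gasket. Leave the jar, the abacus and the brass weight where they stand.

Things in the scene. Friction and masses are not known exactly. Their poses are not given: they have to be found in the camera images.
- chest: airtight store chest, fixed: grey open metal box 240 (x) x 200 (y) x 120 mm high, walls and floor 8 mm; black rubber gasket, 6 mm proud at the -y rim. Origin at the centre of its underside. The lid is hinged along the +y rim. Inside the -y wall, at mid length, a small iron latch keeper sticks 20 mm into the box, 24 mm below the rim
- lid (a joint): hinge of the chest's lid, rad: 0 = drawn right down, about 0.02 to 0.03 = resting on the uncompressed gasket, 1.57 = upright, stop at 2.0; starts open at 1.65 to 1.85. Aluminium plate 246 (x) x 204 (y) x 14 mm, 0.4 kg; stiff hinge, stays where left, 2 to 6 N at the free edge moves it. As it opens the free (-y) edge rises and swings over to chest +y
- lid_hinge (a point): mid point of the hinge line, level with the lid's underside (chest frame: 0, 100, 120.5 mm). It turns with the lid: x along the hinge line, -y from the hinge to the free edge, z out of the lid's outer (upper) face
- tee (a joint): turn of the T-handle, rad: 0 (to 0.2 at the start) = released, stop at 1.5 = latched; grows clockwise seen from above, lid shut. Free below 0.8; then its cam runs under the keeper's ramp and pulls the lid down on the gasket (up to 0.4 Nm); over the last 0.2 rad it is on the flat and stays where left. Turn it only with the lid resting on the gasket
- tee_bar (a point): centre of the T-handle's dark iron grip bar, 80 long x 16 wide x 18 mm high, bar along this point's x. It is 36 mm off the lid's outer face, on the lid's mid line, 140 mm from the hinge line; it turns about this point's z (out of the lid). An 18 mm round stem joins it to the lid
- tray: wooden sorting tray, fixed: 320 (x) x 240 (y) mm, two lanes along x, each 108 mm wide, mid lines at y = +-58 mm; walls and divider 8 mm thick, 46 mm high. Origin at the centre of its underside. Floor level at z = 6 mm from x = -131 to -10 mm; near (-x) end a 58 degree slope from x = -131 up to the crest at -160; from x = -10 a 13.5 degree ramp rises to z = 45 mm at the far wall, x = 152 mm
- scoop: flat-bottomed steel scoop, about 180 g, loose, lying on the mat; origin at the middle of the pan's underside, mouth towards its own -x. Pan 110 long (x) x 98 wide x 2.5 mm; lip at x = -55 mm; side walls 3 mm thick, 30 mm high, flared, their centres at y = +-47 mm where they begin at x = -29 mm, +-40 mm where they meet the 44 mm high rear wall at x = 55 mm
- scoop_grip (a point): centre of the scoop's wooden grip block, 70 mm long (x) x 22 mm wide (y) x 26 mm high, which lies level along the scoop's x above the pan, carried by a post at the rear; in the scoop's frame at (28, 0, 105) mm. Axes as the scoop's
- mat: cork mat, fixed, 180 (x) x 130 (y) x 4 mm; origin at the centre of its underside
- jar: bystander: amber glass jar with a steel lid, 90 mm across, 150 mm high
- abacus: bystander: wooden abacus lying flat, 106 x 186 x 20 mm
- weight: bystander: brass knob weight 40 mm across, 47 mm high
- nutmeg1: a whole nutmeg, a hard brown ball 26 mm in diameter, 10 g; origin at its centre. It starts in the tray. From 5 to 12 of the twelve are present (None: absent). It rolls on slopes steeper than about 9 degrees, and lies still on the level
- nutmeg2: a whole nutmeg, a hard brown ball 26 mm in diameter, 10 g; origin at its centre. It starts in the tray. From 5 to 12 of the twelve are present (None: absent). It rolls on slopes steeper than about 9 degrees, and lies still on the level
- nutmeg3: a whole nutmeg, a hard brown ball 26 mm in diameter, 10 g; origin at its centre. It starts in the tray. From 5 to 12 of the twelve are present (None: absent). It rolls on slopes steeper than about 9 degrees, and lies still on the level
- nutmeg4: a whole nutmeg, a hard brown ball 26 mm in diameter, 10 g; origin at its centre. It starts in the tray. From 5 to 12 of the twelve are present (None: absent). It rolls on slopes steeper than about 9 degrees, and lies still on the level
- nutmeg5: a whole nutmeg, a hard brown ball 26 mm in diameter, 10 g; origin at its centre. It starts in the tray. From 5 to 12 of the twelve are present (None: absent). It rolls on slopes steeper than about 9 degrees, and lies still on the level
- nutmeg6: a whole nutmeg, a hard brown ball 26 mm in diameter, 10 g; origin at its centre. It starts in the tray. From 5 to 12 of the twelve are present (None: absent). It rolls on slopes steeper than about 9 degrees, and lies still on the level
- nutmeg7: a whole nutmeg, a hard brown ball 26 mm in diameter, 10 g; origin at its centre. It starts in the tray. From 5 to 12 of the twelve are present (None: absent). It rolls on slopes steeper than about 9 degrees, and lies still on the level
- nutmeg8: a whole nutmeg, a hard brown ball 26 mm in diameter, 10 g; origin at its centre. It starts in the tray. From 5 to 12 of the twelve are present (None: absent). It rolls on slopes steeper than about 9 degrees, and lies still on the level
- nutmeg9: a whole nutmeg, a hard brown ball 26 mm in diameter, 10 g; origin at its centre. It starts in the tray. From 5 to 12 of the twelve are present (None: absent). It rolls on slopes steeper than about 9 degrees, and lies still on the level
- nutmeg10: a whole nutmeg, a hard brown ball 26 mm in diameter, 10 g; origin at its centre. It starts in the tray. From 5 to 12 of the twelve are present (None: absent). It rolls on slopes steeper than about 9 degrees, and lies still on the level
- nutmeg11: a whole nutmeg, a hard brown ball 26 mm in diameter, 10 g; origin at its centre. It starts in the tray. From 5 to 12 of the twelve are present (None: absent). It rolls on slopes steeper than about 9 degrees, and lies still on the level
- nutmeg12: a whole nutmeg, a hard brown ball 26 mm in diameter, 10 g; origin at its centre. It starts in the tray. From 5 to 12 of the twelve are present (None: absent). It rolls on slopes steeper than about 9 degrees, and lies still on the level
Things that resemble listed ones, but are neither listed nor needed, are in the scene too. What is shaped like the nutmeg9 but blue is not meant. What is shaped like the nutmeg6 but white is not meant.

How it is judged (in metres and radians):
On the way, in this order (a step that is already met when the one before it is completed fails the run):
1. every nutmeg is in the chest (x of nutmeg1 in the frame of chest between -0.116 and 0.116 m and y of nutmeg1 in the frame of chest between -0.096 and 0.096 m and z of nutmeg1 in the frame of chest between 0 and 0.1 m and x of nutmeg2 in the frame of chest between -0.116 and 0.116 m and y of nutmeg2 in the frame of chest between -0.096 and 0.096 m and z of nutmeg2 in the frame of chest between 0 and 0.1 m and x of nutmeg3 in the frame of chest between -0.116 and 0.116 m and y of nutmeg3 in the frame of chest between -0.096 and 0.096 m and z of nutmeg3 in the frame of chest between 0 and 0.1 m and x of nutmeg4 in the frame of chest between -0.116 and 0.116 m and y of nutmeg4 in the frame of chest between -0.096 and 0.096 m and z of nutmeg4 in the frame of chest between 0 and 0.1 m and x of nutmeg5 in the frame of chest between -0.116 and 0.116 m and y of nutmeg5 in the frame of chest between -0.096 and 0.096 m and z of nutmeg5 in the frame of chest between 0 and 0.1 m and x of nutmeg6 in the frame of chest between -0.116 and 0.116 m and y of nutmeg6 in the frame of chest between -0.096 and 0.096 m and z of nutmeg6 in the frame of chest between 0 and 0.1 m and x of nutmeg7 in the frame of chest between -0.116 and 0.116 m and y of nutmeg7 in the frame of chest between -0.096 and 0.096 m and z of nutmeg7 in the frame of chest between 0 and 0.1 m and x of nutmeg8 in the frame of chest between -0.116 and 0.116 m and y of nutmeg8 in the frame of chest between -0.096 and 0.096 m and z of nutmeg8 in the frame of chest between 0 and 0.1 m and x of nutmeg9 in the frame of chest between -0.116 and 0.116 m and y of nutmeg9 in the frame of chest between -0.096 and 0.096 m and z of nutmeg9 in the frame of chest between 0 and 0.1 m and x of nutmeg10 in the frame of chest between -0.116 and 0.116 m and y of nutmeg10 in the frame of chest between -0.096 and 0.096 m and z of nutmeg10 in the frame of chest between 0 and 0.1 m and x of nutmeg11 in the frame of chest between -0.116 and 0.116 m and y of nutmeg11 in the frame of chest between -0.096 and 0.096 m and z of nutmeg11 in the frame of chest between 0 and 0.1 m and x of nutmeg12 in the frame of chest between -0.116 and 0.116 m and y of nutmeg12 in the frame of chest between -0.096 and 0.096 m and z of nutmeg12 in the frame of chest between 0 and 0.1 m), for 0.3 s.
2. with the nutmegs in it, the lid is swung shut, down on its gasket (value of joint lid below 0.05 rad), for 0.2 s.
At the end, for the whole second after the job is handed in: every nutmeg that is present lies in the chest; the lid is drawn down to within 0.010 rad (2 mm at its edge) of fully tight with the T-handle turned past 1.3 rad; the scoop lies flat on the mat, its pan's middle within 55 mm (x) and 45 mm (y) of the mat's middle, at rest (all of step 1 and value of joint lid below 0.01 rad and value of joint tee above 1.3 rad and x of scoop in the frame of mat between -0.055 and 0.055 m and y of scoop in the frame of mat between -0.045 and 0.045 m and z of scoop in the frame of mat below 0.01 m and angle between scoop's own z axis and vertical below 0.12 rad and linear speed of scoop below 0.02 m/s); the robot touches nothing.
It fails at once if the fingers handle a nutmeg (more than 3 N) (contact force between the fingers and nutmeg1 above 3 N or contact force between the fingers and nutmeg2 above 3 N or contact force between the fingers and nutmeg3 above 3 N or contact force between the fingers and nutmeg4 above 3 N or contact force between the fingers and nutmeg5 above 3 N or contact force between the fingers and nutmeg6 above 3 N or contact force between the fingers and nutmeg7 above 3 N or contact force between the fingers and nutmeg8 above 3 N or contact force between the fingers and nutmeg9 above 3 N or contact force between the fingers and nutmeg10 above 3 N or contact force between the fingers and nutmeg11 above 3 N or contact force between the fingers and nutmeg12 above 3 N).
It fails at once if the jar, the abacus or the brass weight is moved by more than 30 mm or tipped over (distance of any of jar, abacus, weight from where it was at the start of the episode above 0.03 m or angle between any of jar, weight's own z axis and vertical above 0.5 rad).
Of nutmeg1, nutmeg2, nutmeg3, nutmeg4, nutmeg5, nutmeg6 only 2 to 6 are there at a start; the rules pass over those that are not, and their reading is None.
Of nutmeg7, nutmeg8, nutmeg9, nutmeg10, nutmeg11, nutmeg12 only 3 to 6 are there at a start; the rules pass over those that are not, and their reading is None.
At some moment in a run one of scoop may be knocked a few centimetres aside while the robot is not near it.
It also fails if it takes over 208 s, if anything falls off the work surface, if the arm or the gripper's body presses on something with over 40 N, if the wrist force passes 120 N, or if a joint passes its speed limit or range.

## Working session

There is one attempt and no reset: what is moved stays moved. The work goes in short steps, Python scripts to look and compute and a shell command to move; the robot and the scene stay as the last step left them, time stands still between calls to the robot, and variables do not carry over. Pictures are saved under pics/ and viewed, at most 14 in all, crops included, and the job is handed in when it is done.

```bash
mkdir -p pics; python3 - <<'E'
from plant import r
import cv2
s=r.get_state();print(s)
for n in("scene","side","wrist"):
    p=r.camera_params(n);print(n,p)
    cv2.imwrite(f"pics/{n}0.png",r.capture(n)[:,:,::-1])
E
```

```text
{'time_s': 0.0, 'joints': array([ 9.26545963e+01,  2.05919538e+01,  6.35312373e-01, -1.99449680e-02,
       -7.01343889e+01, -1.65053276e+01]), 'qd': array([-0.0369993 ,  0.01217397, -0.06151761, -0.14753683, -0.07364137,
       -0.06788472]), 'joint_torque': array([ 8.90422180e-04, -5.82717454e+01,  2.93053311e+01,  6.99704066e+00,
        7.08638050e-03, -1.61672356e-04]), 'tcp_pos': array([0.1615626 , 0.65519562, 0.40372882]), 'eef_rot': array([ 1.79907394e+02, -7.88762635e-03, -1.38575174e+01]), 'contact_force': array([-0.96912135, -0.70507574, -0.45420582]), 'moment': array([ 0.01514608, -0.04570135, -0.02801452]), 'gripper_force': 0.0, 'gripper_width': 0.08773032310289018}
scene {'fx': 488.4657930516445, 'fy': 488.4657930516445, 'cx': 281.8645296707659, 'cy': 207.8364431014833, 'R': array([[ 0.65009155,  0.75954772, -0.02163882],
       [ 0.4043048 , -0.36987274, -0.83649972],
       [-0.64336506,  0.53505272, -0.54753994]]), 't': array([-0.3714024 , -0.12620769,  1.66752586])}
side {'fx': 403.5088017891803, 'fy': 403.5088017891803, 'cx': 277.8261229703541, 'cy': 204.32833676985933, 'R': array([[ 0.98555322, -0.16933728,  0.00312123],
       [-0.12073707, -0.71538239, -0.68822278],
       [ 0.11877465,  0.67790333, -0.7254927 ]]), 't': array([-0.55791764,  0.14992591,  0.86837589])}
wrist {'fx': 325.19226210127806, 'fy': 325.19226210127806, 'cx': 281.23961992935955, 'cy': 205.530806393998, 'R': array([[-0.23992671, -0.97078932,  0.00180912],
       [-0.93374845,  0.23128128,  0.27317173],
       [-0.26561061,  0.06385193, -0.96196358]]), 't': array([ 0.67458384, -0.03416105,  0.39009679])}
```

View pics/scene0.png

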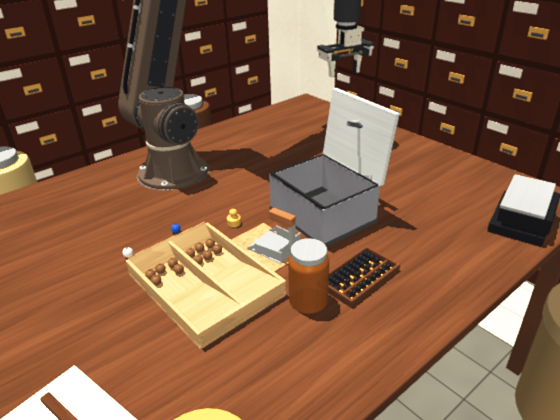

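View pics/side0.png

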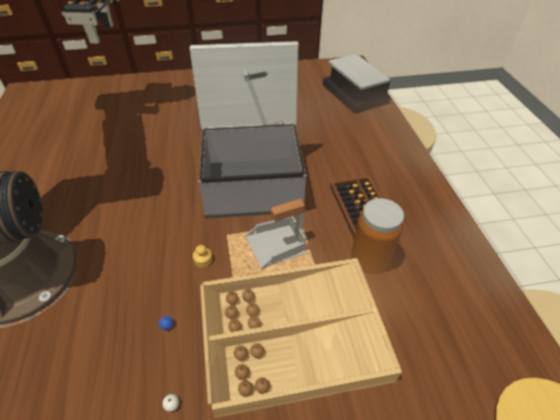

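View pics/wrist0.png

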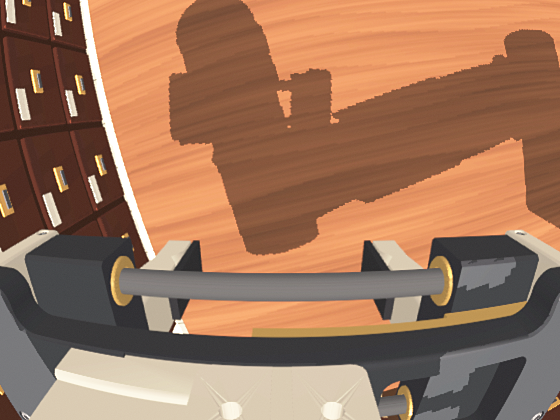

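The views show the chest with its lid open at side (250,150), the tray at side (300,335) with 6 nutmegs in the upper lane and 5 in the lower, and the scoop on its mat at (275,240). The decoys, blue (167,323) and white (171,403), are outside the tray. I'll enlarge both views to pick corners.

```bash
python3 - <<'E'
import cv2
a=cv2.imread("pics/side0.png")[125:420,150:430];cv2.imwrite("pics/side0c.png",cv2.resize(a,None,fx=2,fy=2,interpolation=cv2.INTER_CUBIC))
a=cv2.imread("pics/scene0.png")[80:350,110:410];cv2.imwrite("pics/scene0c.png",cv2.resize(a,None,fx=2.2,fy=2.2,interpolation=cv2.INTER_CUBIC))
E
```

```text
(no output)
```

View pics/side0c.png

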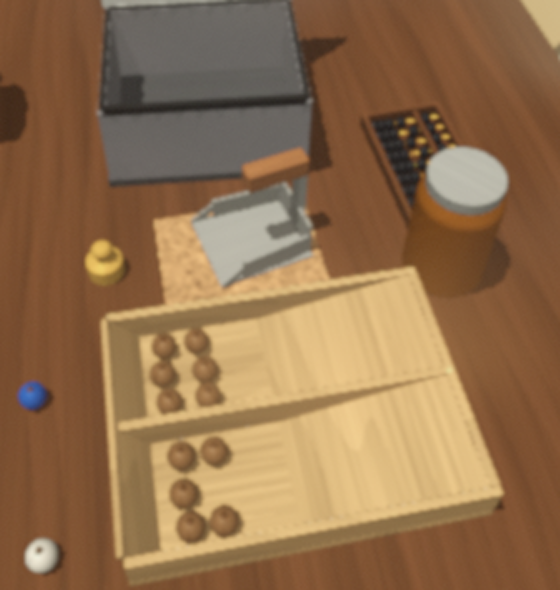

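View pics/scene0c.png

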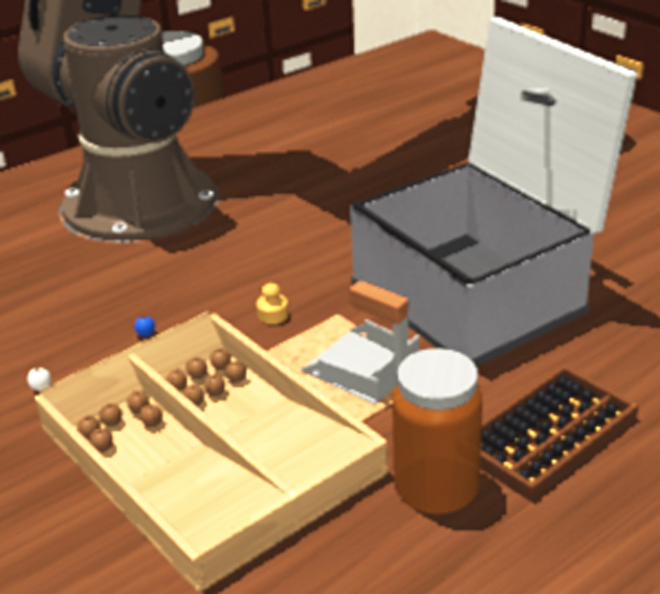

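The crops give corner picks for the tray, chest rim, grip block, scoop lip and mat, plus 11 nutmegs (6 in the +y lane, 5 in the -y lane). I'll triangulate them.

```bash
cat >h.py <<'E'
import numpy as np, cv2
from plant import r
def ray(n,uv,p=None):
    p=p or r.camera_params(n); R,t=p["R"],p["t"]
    x=(uv[0]-p["cx"])/p["fx"]; y=(uv[1]-p["cy"])/p["fy"]
    if n=="wrist":
        a=np.hypot(x,y); s=np.sin(a)/a if a>1e-9 else 1.; d=np.array([x*s,y*s,np.cos(a)])
    else: d=np.array([x,y,1.])
    d=R.T@d; return -R.T@t, d/np.linalg.norm(d)
def onz(n,uv,z,p=None):
    c,d=ray(n,uv,p); return c+d*(z-c[2])/d[2]
def tri(u1,n1,u2,n2):
    c,d=ray(n1,u1); e,f=ray(n2,u2)
    k=np.linalg.lstsq(np.c_[d,-f],e-c,rcond=None)[0]
    a=c+k[0]*d;b=e+k[1]*f; return (a+b)/2,np.linalg.norm(a-b)
def fit2(model,world):
    M=np.array(model,float)[:,:2];W=np.array(world)[:,:2];a=M-M.mean(0);b=W-W.mean(0)
    th=np.arctan2((a[:,0]*b[:,1]-a[:,1]*b[:,0]).sum(),(a*b).sum())
    R=np.array([[np.cos(th),-np.sin(th)],[np.sin(th),np.cos(th)]])
    o=W.mean(0)-R@M.mean(0); return o,np.degrees(th),np.abs(W-(M@R.T+o)).max()
S=lambda x,y:(x/2+150-.25,y/2+125-.25)
C=lambda x,y:(x/2.2+110-.27,y/2.2+80-.27)
E
python3 - <<'E'
from h import *
np.set_printoptions(precision=4,suppress=True)
P={}
for k,s,c in [("T-+",(103,320),(212,318)),("T++",(414,268),(385,450)),("T+-",(500,494),(200,562)),("T--",(122,560),(40,400)),
 ("C--",(102,109),(353,207)),("C+-",(311,97),(468,278)),("Gtop",(276,162),(381,291)),
 ("lip1",(193,222),(303,368)),("brass",(104,262),(272,308))]:
    P[k],e=tri(S(*s),"side",C(*c),"scene");print(k,P[k],round(e,4))
w=[onz("side",S(*q),z) for q,z in [((103,320),.046),((414,268),.046),((500,494),.046),((124,560),.046)]]
print("tray side",fit2([(-.16,.12),(.16,.12),(.16,-.12),(-.16,-.12)],w))
w=[onz("scene",C(*q),.046) for q in [(212,318),(385,450),(200,562),(40,400)]]
print("tray scene",fit2([(-.16,.12),(.16,.12),(.16,-.12),(-.16,-.12)],w))
w=[onz("side",S(*q),.123) for q in [(102,109),(311,97)]]
print("chest side",fit2([(-.12,-.1),(.12,-.1)],w))
w=[onz("scene",C(*q),.120) for q in [(353,207),(470,168),(588,232),(468,278)]]
print("chest scene",fit2([(-.12,-.1),(-.12,.1),(.12,.1),(.12,-.1)],w))
print("lip",onz("side",S(193,222),.005),onz("side",S(222,284),.005))
# grip end corners, block top z=.122
a=[onz("side",S(*q),.122) for q in [(243,164),(301,150)]];print("grip top",a)
print("mat",[onz("side",S(*q),.004)[:2] for q in [(153,218),(330,282)]],"scene",[onz("scene",C(*q),.004)[:2] for q in [(345,317),(265,357),(385,420)]])
for q in [(164,346),(197,341),(162,374),(205,369),(170,401),(208,394),(182,456),(215,451),(184,493),(192,526),(225,520)]:
    print(onz("side",S(*q),.019)[:2])
print("jar top",onz("side",S(467,178),.15),"abacus",onz("side",S(425,150),.02))
E
```

```text
T-+ [ 0.39   -0.1163  0.0355] 0.0003
T++ [ 0.7162 -0.1116  0.0368] 0.0064
T+- [ 0.7186 -0.3459  0.0362] 0.0035
T-- [ 0.3961 -0.348   0.0369] 0.0027
C-- [0.4092 0.0996 0.1207] 0.0039
C+- [0.6411 0.0771 0.1286] 0.003
Gtop [ 0.5855 -0.0067  0.1206] 0.004
lip1 [ 0.4958 -0.0322  0.0119] 0.0712
brass [ 0.3915 -0.0271  0.011 ] 0.0026
tray side (array([ 0.5545, -0.2344]), np.float64(0.8483648982756566), np.float64(0.0069005010444076476))
tray scene (array([ 0.5659, -0.2368]), np.float64(0.6601530781915977), np.float64(0.0070909859440716205))
chest side (array([0.534 , 0.1901]), np.float64(-4.69379660798376), np.float64(0.003074032940313831))
chest scene (array([0.5329, 0.1855]), np.float64(-4.965419317951374), np.float64(0.01325232906804552))
lip [0.495  0.0193 0.005 ] [ 0.516 -0.072  0.005]
grip top [array([ 0.5505, -0.0077,  0.122 ]), array([0.6142, 0.0021, 0.122 ])]
mat [array([0.4497, 0.0338]), array([ 0.6327, -0.0884])] scene [array([0.4642, 0.0346]), array([ 0.4643, -0.0918]), array([ 0.652 , -0.0596])]
[ 0.4473 -0.1459]
[ 0.4805 -0.1458]
[ 0.4425 -0.1765]
[ 0.4845 -0.1781]
[ 0.4474 -0.206 ]
[ 0.484  -0.2049]
[ 0.453  -0.2612]
[ 0.4831 -0.2616]
[ 0.4512 -0.2945]
[ 0.4549 -0.3235]
[ 0.4833 -0.3233]
jar top [ 0.7597 -0.0887  0.15  ] abacus [0.7902 0.0728 0.02  ]
```

```bash
cat >>h.py <<'E'
from scipy.spatial.transform import Rotation as Ro
def rel(p,rpy,base=None):
    s=r.get_state(); q,e=base or (s["tcp_pos"],s["eef_rot"])
    A=Ro.from_euler("xyz",e,degrees=True); B=Ro.from_euler("xyz",rpy,degrees=True)
    print("REL",np.round(A.inv().apply(np.array(p)-q),4),np.round((A.inv()*B).as_rotvec(degrees=True),2))
def down(yaw,pitch=0):  # rpy of tool whose x follows scoop x at yaw; pitch>0 = mouth (-x) up
    return (Ro.from_euler("z",yaw,degrees=True)*Ro.from_euler("y",pitch,degrees=True)*Ro.from_euler("x",180,degrees=True)).as_euler("xyz",degrees=True)
E
python3 -m pendant '[[[0,0,-0.05,0,0,0,1],[0,0,-0.1,0,0,0,1],[0,0,-0.15,0,0,0,1],[0,0,-0.2,0,0,0,1],[0,0,-0.2,0,0,0,1]]]'
python3 -c "
from h import *
rel([.584,-.005,.60],down(10)); rel([.584,-.005,.42],down(10))"
```

```text
time_s: 0.65
tcp_pos: [0.1623, 0.6546, 0.6132]
eef_rot: [-179.3, 0.0, -13.9]
contact_force: [-0.3, 0.1, 1.0]
gripper_width: 0.0874
gripper_force: 0.0
REL [0.5676 0.5394 0.0063] [ -0.69  -0.11 -23.87]
REL [0.5677 0.5416 0.1863] [ -0.69  -0.11 -23.87]
```

```bash
R='[0.18,0.17,0,0,0,0,1]'
python3 -m pendant '[[[0.18,0.17,0,0,0,0,1],[0.18,0.17,0,0,0,0,1],[0.18,0.17,0,0,0,0,1],[0.18,0.17,0,0,0,0,1],[0.18,0.17,0,0,0,0,1]]]' |sed -n 1,2p
python3 -m pendant '[[[0.18,0.17,0,0,0,0,1],[0.18,0.17,0,0,0,0,1],[0.18,0.17,0,0,0,0,1],[0.18,0.17,0,0,0,0,1],[0.18,0.17,0,0,0,0,1]]]' |sed -n 1,2p
python3 -m pendant '[[[0.18,0.17,0,0,0,0,1],[0.18,0.17,0,0,0,0,1],[0.18,0.17,0,0,0,0,1],[0.18,0.17,0,0,0,0,1],[0.18,0.17,0,0,0,0,1]]]' |sed -n 1,2p
python3 -m pendant '[[[0.028,0.029,0.02,0,0,-8,1],[0.028,0.029,0.04,0,0,-16,1],[0.028,0.029,0.09,0,0,-24,1],[0.028,0.029,0.13,0,0,-24,1],[0.028,0.029,0.13,0,0,-24,1]]]'
python3 - <<'E'
from h import *
rel([.584,-.005,.40],down(10)); 
for n in("side","wrist"): cv2.imwrite(f"pics/{n}1.png",r.capture(n)[:,:,::-1])
E
```

```text
time_s: 1.15
tcp_pos: [0.2964, 0.4451, 0.6046]
time_s: 1.65
tcp_pos: [0.4302, 0.2369, 0.6048]
time_s: 2.15
tcp_pos: [0.5645, 0.0288, 0.6045]
time_s: 2.65
tcp_pos: [0.5827, -0.0043, 0.4686]
eef_rot: [-180.0, 0.6, 10.1]
contact_force: [-0.3, -0.4, -0.2]
gripper_width: 0.0877
gripper_force: 0.0
REL [0.0019 0.001  0.0685] [-0.03  0.61  0.07]
```

View pics/wrist1.png

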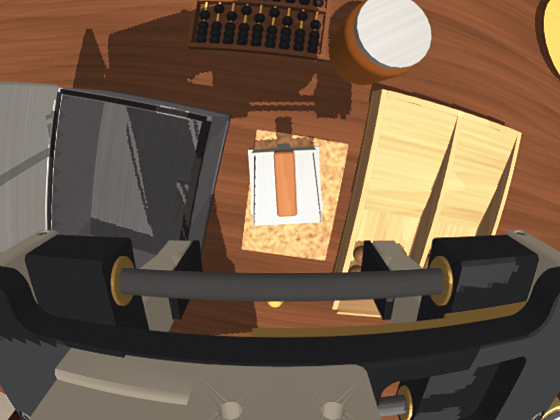

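Wrist view: grip block runs from (285,151) to (287,216), mat corners at (258,130), (348,143), (331,261), (242,250), and the chest is to the left.

```bash
python3 - <<'E'
from h import *
np.set_printoptions(precision=4,suppress=True)
f=lambda q,z:onz("wrist",q,z)[:2]
a=f((285,151),.122);b=f((287,216),.122);d=a-b
print("grip",(a+b)/2,np.linalg.norm(d),np.degrees(np.arctan2(d[1],d[0])))
l=[f((255,226),.006),f((322,223),.006)];print("lip",l)
print("mat",fit2([(.09,.065),(.09,-.065),(-.09,-.065),(-.09,.065)],[f(q,.004) for q in[(258,130),(348,143),(331,261),(242,250)]]))
print("tray",fit2([(.16,.12),(.16,-.12),(.16,0),(-.16,.12)],[f(q,z) for q,z in[((380,90),.046),((521,132),.046),((459,115),.046),((333,310),.05)]]))
print("chest",[f(q,.122) for q in[(229,117),(59,88)]])
E
```

```text
grip [ 0.5878 -0.0087] 0.0698985504895171 12.024563488482945
lip [array([0.4941, 0.0186]), array([ 0.5158, -0.0774])]
mat (array([ 0.5444, -0.0316]), np.float64(2.7932134333854926), np.float64(0.004339343538563689))
tray (array([ 0.5576, -0.2332]), np.float64(1.0928528654428213), np.float64(0.004261360436787709))
chest [array([0.6472, 0.0611]), array([0.6608, 0.2776])]
```

```bash
python3 - <<'E'
from h import *
rel([.588,-.0085,.268],down(12))
E
```

```text
REL [0.0029 0.0048 0.2076] [ 0.06  0.03 -1.87]
```

```bash

python3 -m pendant '[[[0.003,0.005,0.04,0,0,-2,1],[0.003,0.005,0.08,0,0,-2,1],[0.003,0.005,0.12,0,0,-2,1],[0.003,0.005,0.15,0,0,-2,1],[0.003,0.005,0.16,0,0,-2,1]]]' |sed -n 1,2p
python3 -m pendant '[[[0,0,0.015,0,0,0,1],[0,0,0.03,0,0,0,1],[0,0,0.045,0,0,0,1],[0,0,0.0475,0,0,0,1],[0,0,0.0475,0,0,0,1]]]'
python3 -m pendant '[[[0,0,0,0,0,0,-1],[0,0,0,0,0,0,-1],[0,0,0,0,0,0,-1],[0,0,0,0,0,0,-1],[0,0,0,0,0,0,-1]]]' 15
python3 -m pendant '[[[0,0,0,0,0,0,-1],[0,0,0,0,0,0,-1],[0,0,0,0,0,0,-1],[0,0,0,0,0,0,-1],[0,0,0,0,0,0,-1]]]' 60
```

```text
time_s: 3.25
tcp_pos: [0.5884, -0.008, 0.3144]
time_s: 3.75
tcp_pos: [0.589, -0.008, 0.269]
eef_rot: [180.0, -0.1, 12.2]
contact_force: [-0.7, -0.7, 0.5]
gripper_width: 0.0876
gripper_force: 0.0
time_s: 4.25
tcp_pos: [0.5879, -0.0084, 0.2674]
eef_rot: [180.0, -0.0, 12.1]
contact_force: [-0.4, 0.1, -0.1]
gripper_width: 0.0534
gripper_force: 0.0
time_s: 4.75
tcp_pos: [0.5878, -0.0083, 0.267]
eef_rot: [-180.0, 0.0, 12.1]
contact_force: [-0.3, -0.2, -0.4]
gripper_width: 0.0216
gripper_force: 59.9
```

```bash
cat >>h.py <<'E'
TO,TY=np.array([.5575,-.2335]),1.0
def lip(L,yaw,pitch,off=(.083,0,.263)):
    R=Ro.from_euler("z",yaw,degrees=True)*Ro.from_euler("y",pitch,degrees=True)
    p=np.array(L)+R.apply(off); rel(p,down(yaw,pitch)); return p
def tray(x,y,z): 
    c,s=np.cos(np.radians(TY)),np.sin(np.radians(TY)); return [TO[0]+c*x-s*y,TO[1]+s*x+c*y,z]
E
python3 -m pendant '[[[0,0,-0.03,0,0,0,-1],[0,0,-0.06,0,0,0,-1],[0,0,-0.1,0,0,0,-1],[0,0,-0.1,0,0,0,-1],[0,0,-0.1,0,0,0,-1]]]'
python3 - <<'E'
from h import *
print(lip(tray(-.03,.058,.09),1,0))
E
```

```text
time_s: 5.25
tcp_pos: [0.5878, -0.0083, 0.3679]
eef_rot: [-180.0, -0.1, 12.1]
contact_force: [-0.4, 0.1, -2.2]
gripper_width: 0.022
gripper_force: 59.9
REL [-0.0138  0.1671  0.0148] [-0.04 -0.11 11.13]
[ 0.60947969 -0.17458386  0.353     ]
```

```bash

python3 -m pendant '[[[-0.003,0.04,0,0,0,0,-1],[-0.006,0.08,0,0,0,4,-1],[-0.009,0.12,0,0,0,8,-1],[-0.012,0.15,0,0,0,11,-1],[-0.014,0.167,0.01,0,0,11.1,-1]]]'
python3 - <<'E'
from h import *
print(lip(tray(-.03,.058,.09),1,0))
cv2.imwrite("pics/wrist2.png",r.capture("wrist")[:,:,::-1])
E
```

```text
time_s: 5.75
tcp_pos: [0.6093, -0.1768, 0.3562]
eef_rot: [180.0, 0.0, 0.9]
contact_force: [-0.8, -0.1, -1.7]
gripper_width: 0.0217
gripper_force: 59.9
REL [ 0.0002 -0.0022  0.0032] [ 0.01  0.04 -0.12]
[ 0.60947969 -0.17458386  0.353     ]
```

View pics/wrist2.png

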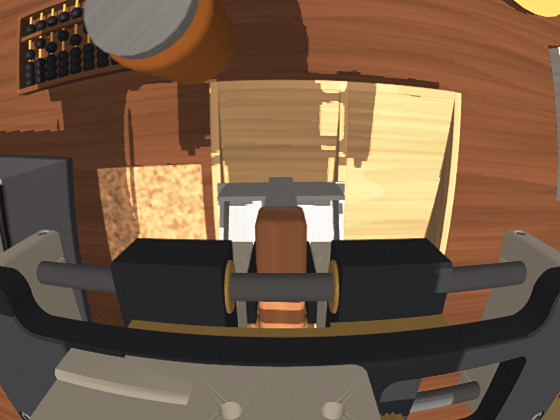

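The wrist view shows the scoop over the +y lane. The tray's far rim has its corners at (211,83) and (461,93), with the divider at (341,85).

```bash
python3 - <<'E'
from h import *
np.set_printoptions(precision=4,suppress=True)
for q in [(211,83),(341,86),(461,93),(453,180),(217,180),(440,250)]: print(q,onz("wrist",q,.046))
print(tray(.16,.12,0),tray(.16,-.12,0),tray(.16,0,0))
im=cv2.imread("pics/side1.png");
p=lip(tray(-.038,.058,.012),1,-16);print(p)
p=lip(tray(-.038,.058,.06),1,-16);print(p)
E
```

```text
(211, 83) [ 0.7109 -0.1142  0.046 ]
(341, 86) [ 0.7095 -0.2281  0.046 ]
(461, 93) [ 0.7153 -0.3487  0.046 ]
(453, 180) [ 0.6289 -0.3473  0.046 ]
(217, 180) [ 0.6233 -0.1187  0.046 ]
(440, 250) [ 0.554  -0.3451  0.046 ]
[np.float64(0.7153813424525486), np.float64(-0.11072589155126769), 0] [np.float64(0.7195699199974965), np.float64(-0.35068933838880156), 0] [np.float64(0.7174756312250226), np.float64(-0.23070761497003464), 0]
REL [-0.0826 -0.0031  0.066 ] [-0.   16.24 -0.09]
[ 0.5258 -0.176   0.2877]
REL [-0.0828 -0.0031  0.018 ] [-0.   16.24 -0.09]
[ 0.5258 -0.176   0.3357]
```

```bash

python3 -m pendant '[[[-0.02,-0.003,0.005,0,4,0,-1],[-0.04,-0.003,0.01,0,8,0,-1],[-0.06,-0.003,0.015,0,12,0,-1],[-0.083,-0.003,0.018,0,16,0,-1],[-0.083,-0.003,0.018,0,16.2,0,-1]]]'
python3 - <<'E'
from h import *
lip(tray(-.038,.058,.012),1,-16)
a=r.capture("side")[200:420,180:440,::-1]; b=r.capture("scene")[190:350,110:330,::-1]
c=np.vstack([cv2.resize(a,(520,440)),cv2.resize(b,(520,378))]);cv2.imwrite("pics/m3.png",cv2.resize(c,None,fx=.73,fy=.73))
E
```

```text
time_s: 6.3
tcp_pos: [0.522, -0.1728, 0.3368]
eef_rot: [-179.9, -16.0, 1.0]
contact_force: [-0.7, 0.2, -2.1]
gripper_width: 0.0215
gripper_force: 59.9
REL [-0.01    0.0034  0.0482] [-0.08 -0.04  0.04]
```

View pics/m3.png

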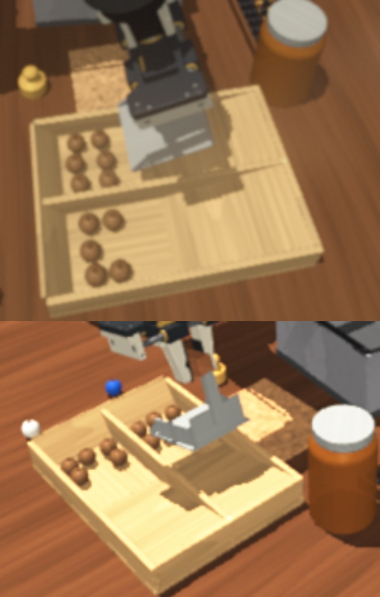

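```bash

python3 -m pendant '[[[-0.003,0.003,0.015,0,0,0,-1],[-0.006,0.003,0.03,0,0,0,-1],[-0.009,0.003,0.044,0,0,0,-1],[-0.01,0.003,0.048,0,0,0,-1],[-0.01,0.003,0.048,0,0,0,-1]]]'
python3 - <<'E'
from h import *
lip(tray(-.038,.058,.007),1,-16)
a=r.capture("side")[200:420,180:440,::-1];cv2.imwrite("pics/s4.png",cv2.resize(a,None,fx=2,fy=2))
E
```

```text
time_s: 6.9
tcp_pos: [0.5306, -0.1758, 0.2892]
eef_rot: [180.0, -16.0, 1.1]
contact_force: [-0.4, -0.4, -1.5]
gripper_width: 0.0216
gripper_force: 59.9
REL [-0.0064  0.0001  0.0049] [-0.02 -0.04  0.08]
```

View pics/s4.png

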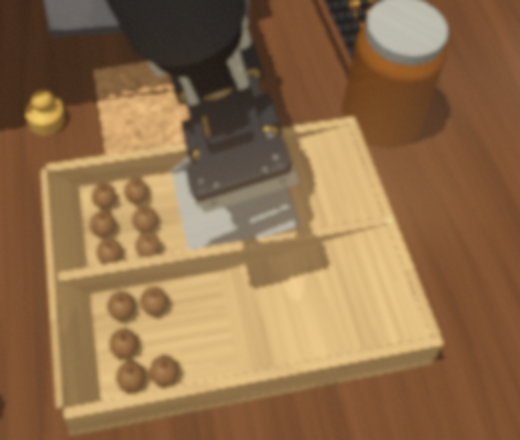

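The scoop sits inside the +y lane, with its lip behind the nutmegs. I'll creep down to the floor next.

```bash

python3 -m pendant '[[[-0.002,0,0.002,0,0,0,-1],[-0.004,0,0.003,0,0,0,-1],[-0.006,0,0.0045,0,0,0,-1],[-0.006,0,0.0045,0,0,0,-1]]]'
python3 -m pendant '[[[-0.001,0,0.001,0,0,0,-1],[-0.001,0,0.001,0,0,0,-1]]]'
python3 - <<'E'
from h import *
for x,p in((-.06,-13),(-.09,-8),(-.115,-4),(-.128,-3)): print(x,p,lip(tray(x,.058,.0065),1,p))
E
```

```text
time_s: 7.35
tcp_pos: [0.5252, -0.1761, 0.2843]
eef_rot: [-180.0, -16.2, 1.0]
contact_force: [0.3, -0.0, -2.1]
gripper_width: 0.0214
gripper_force: 59.9
time_s: 7.55
tcp_pos: [0.5248, -0.1761, 0.283]
eef_rot: [-180.0, -16.2, 1.0]
contact_force: [0.3, -1.2, -2.2]
gripper_width: 0.022
gripper_force: 59.9
REL [-0.0068 -0.0001 -0.0003] [-0.01 -3.2   0.04]
-0.06 -13 [ 0.51820418 -0.17617708  0.28143026]
REL [-0.0135 -0.0001  0.0008] [-0.01 -8.2   0.04]
-0.09 -8 [ 0.51208425 -0.1762839   0.27849187]
REL [-0.0205 -0.0001  0.0028] [-1.00e-02 -1.22e+01  4.00e-02]
-0.115 -4 [ 0.50594732 -0.17639102  0.27464913]
REL [-0.0288 -0.0001  0.0016] [-1.00e-02 -1.32e+01  4.00e-02]
-0.128 -3 [ 0.49761862 -0.1765364   0.27348345]
```

```bash

python3 -m pendant '[[[-0.002,0,0.0003,0,-1,0,-1],[-0.0045,0,0.0005,0,-2,0,-1],[-0.0068,0,0.0008,0,-3.2,0,-1],[-0.0068,0,0.0008,0,-3.2,0,-1]]]'
python3 - <<'E'
from h import *
for x,p in((-.075,-10),(-.09,-8),(-.115,-4),(-.128,-3)): print(x,p,lip(tray(x,.058,.0065),1,p))
E
```

```text
time_s: 7.95
tcp_pos: [0.5195, -0.1762, 0.2812]
eef_rot: [180.0, -13.1, 1.1]
contact_force: [1.8, -0.3, 4.5]
gripper_width: 0.0218
gripper_force: 59.9
REL [-0.0022 -0.0001  0.0008] [ 0.01 -3.07  0.08]
-0.075 -10 [ 0.51756326 -0.17618826  0.27991724]
REL [-0.0078 -0.0001  0.001 ] [ 0.01 -5.07  0.08]
-0.09 -8 [ 0.51208425 -0.1762839   0.27849187]
REL [-0.0147 -0.0001  0.0033] [ 0.01 -9.07  0.08]
-0.115 -4 [ 0.50594732 -0.17639102  0.27464913]
REL [-0.023  -0.0001  0.0026] [ 1.000e-02 -1.007e+01  8.000e-02]
-0.128 -3 [ 0.49761862 -0.1765364   0.27348345]
```

```bash

python3 -m pendant '[[[-0.0022,0,0.0008,0,-3,0,-1],[-0.005,0,0.0009,0,-4,0,-1],[-0.0078,0,0.0010,0,-5,0,-1],[-0.011,0,0.0021,0,-7,0,-1],[-0.0147,0,0.0032,0,-9,0,-1]]]'
python3 - <<'E'
from h import *
for x,p in((-.12,-3),(-.128,-2),(-.132,-2)): print(x,p,lip(tray(x,.058,.0065),1,p))
a=r.capture("side")[200:420,180:440,::-1];cv2.imwrite("pics/s5.png",cv2.resize(a,None,fx=2,fy=2))
E
```

```text
time_s: 8.45
tcp_pos: [0.5049, -0.1765, 0.2741]
eef_rot: [180.0, -4.0, 1.1]
contact_force: [2.1, 0.3, 2.0]
gripper_width: 0.0218
gripper_force: 59.9
REL [ 0.0007 -0.0001  0.0007] [ 0.   -0.97  0.06]
-0.12 -3 [ 0.5056174  -0.17639678  0.27348345]
REL [-0.0028 -0.0001  0.0017] [ 0.   -1.97  0.06]
-0.128 -2 [ 0.50226689 -0.17645526  0.27223645]
REL [-0.0068 -0.0001  0.0014] [ 0.   -1.97  0.06]
-0.132 -2 [ 0.4982675  -0.17652507  0.27223645]
```

View pics/s5.png

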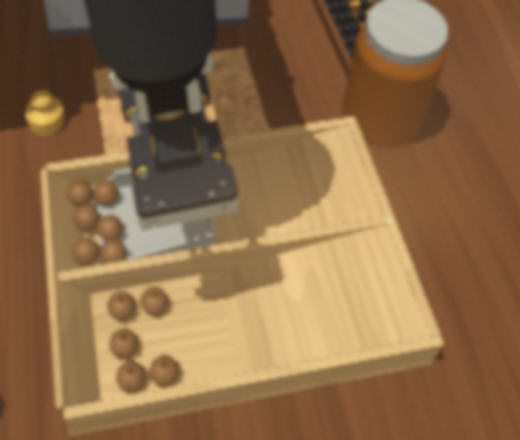

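Balls are packed against the slope, with the front row pushed up. I'll continue in small steps.

```bash

python3 -m pendant '[[[0,0,0.0007,0,-1,0,-1],[-0.003,0,0.0016,0,-2,0,-1],[-0.006,0,0.0015,0,-2,0,-1],[-0.008,0,0.0015,0,-2,0,-1]]]'
python3 -m pendant '[[[-0.002,0,0,0,0,0,-1],[-0.004,0,0,0,0,0,-1]]]'
python3 - <<'E'
from h import *
lip(tray(-.135,.058,.0065),1,-2)
a=r.capture("side")[200:420,180:440,::-1];cv2.imwrite("pics/s6.png",cv2.resize(a,None,fx=2,fy=2))
E
```

```text
time_s: 8.9
tcp_pos: [0.4985, -0.1766, 0.2727]
eef_rot: [180.0, -2.3, 1.1]
contact_force: [7.4, 0.5, 2.3]
gripper_width: 0.0216
gripper_force: 59.9
time_s: 9.1
tcp_pos: [0.4961, -0.1767, 0.2737]
eef_rot: [180.0, -2.6, 1.1]
contact_force: [11.2, 0.1, 3.4]
gripper_width: 0.0218
gripper_force: 60.0
REL [-0.0009 -0.0001  0.0014] [ 0.05 -0.57  0.1 ]
```

View pics/s6.png

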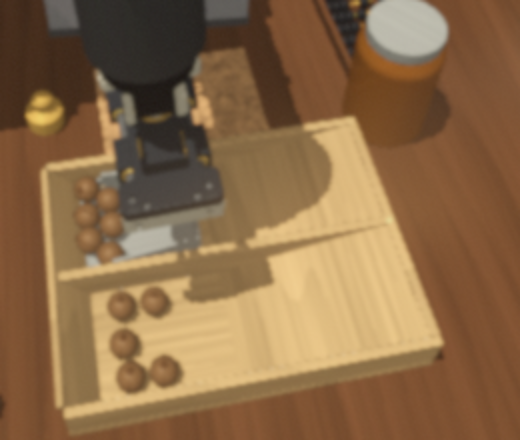

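```bash

python3 - <<'E'
from h import *
for x,z,p in((-.137,.012,2),(-.141,.0185,6),(-.146,.028,10),(-.150,.036,14),(-.154,.046,18)): lip(tray(x,.058,z),1,p)
E
```

```text
REL [ 0.0156 -0.0001  0.0025] [ 0.05 -4.57  0.1 ]
REL [ 0.0295 -0.0001  0.0037] [ 0.05 -8.57  0.1 ]
REL [ 0.0419 -0.0001  0.0031] [  0.06 -12.57   0.09]
REL [ 0.0546 -0.0001  0.0051] [  0.06 -16.57   0.09]
REL [ 0.0666 -0.0001  0.0063] [  0.06 -20.57   0.09]
```

```bash

python3 -m pendant '[[[0.017,0,0.001,0,-4,0,-1],[0.031,0,0.0022,0,-8,0,-1],[0.043,0,0.0016,0,-12,0,-1],[0.056,0,0.0036,0,-16,0,-1],[0.068,0,0.0048,0,-20,0,-1]]]'
python3 - <<'E'
from h import *
for x,z,p in((-.154,.06,18),(-.15,.12,20)): lip(tray(x,.058,z),1,p)
a=r.capture("side")[200:420,180:440,::-1];cv2.imwrite("pics/s7.png",cv2.resize(a,None,fx=2,fy=2))
E
```

```text
time_s: 9.65
tcp_pos: [0.5619, -0.1753, 0.269]
eef_rot: [-180.0, 18.1, 1.0]
contact_force: [1.1, -0.1, -2.8]
gripper_width: 0.0216
gripper_force: 60.0
REL [-0.0041  0.0001 -0.0149] [-0.01  0.09  0.03]
REL [-0.0098  0.0001 -0.0702] [-0.01 -1.91  0.03]
```

View pics/s7.png

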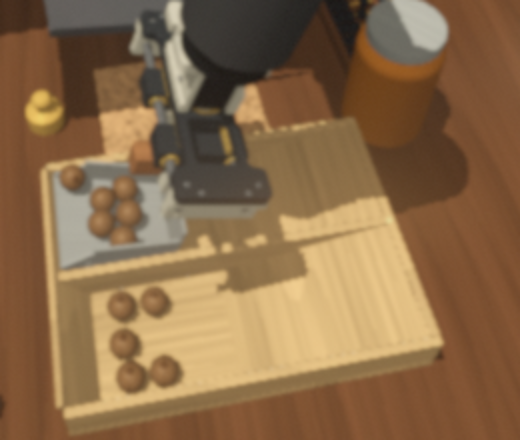

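Five nutmegs are on the pan. The sixth, at crop (72,178), is at the lip corner. I'll wait and track it numerically.

```bash

python3 -m pendant '[[[0,0,0,0,0,0,-1],[0,0,0,0,0,0,-1],[0,0,0,0,0,0,-1]]]' | tail -4
cat >>h.py <<'E'
def balls(n,box=None,img=None):
    a=r.capture(n) if img is None else img
    h=cv2.cvtColor(a,cv2.COLOR_RGB2HSV)
    L=cv2.cvtColor(a,cv2.COLOR_RGB2GRAY)
    x0,y0,x1,y1=box or (0,0,560,420)
    c=cv2.HoughCircles(cv2.GaussianBlur(cv2.resize(L[y0:y1,x0:x1],None,fx=4,fy=4,interpolation=cv2.INTER_CUBIC),(0,0),2),cv2.HOUGH_GRADIENT,1,28,param1=80,param2=14,minRadius=18,maxRadius=34)
    out=[]
    for u,v,rad in (c[0] if c is not None else []):
        u=u/4+x0;v=v/4+y0; p=a[int(v)-2:int(v)+3,int(u)-2:int(u)+3].reshape(-1,3).mean(0)
        out.append((round(float(u),1),round(float(v),1),round(float(rad)/4,1),p.astype(int).tolist()))
    return a,sorted(out)
E
python3 - <<'E'
from h import *
a0=cv2.imread("pics/side0.png")[:,:,::-1].copy()
for o in balls("side",(195,255,405,410),a0)[1]: print(o)
print()
a,o=balls("side",(195,255,405,410));cv2.imwrite("pics/side8.png",a[:,:,::-1])
for q in o:print(q)
E
```

```text
eef_rot: [-180.0, 17.9, 1.0]
contact_force: [3.8, 0.2, -1.3]
gripper_width: 0.0218
gripper_force: 60.0
(232.6, 298.4, 6.4, [152, 113, 72])
(241.1, 353.4, 7.2, [154, 114, 73])
(242.6, 372.1, 7.8, [153, 113, 72])
(247.1, 389.9, 7.5, [146, 106, 67])
(258.4, 352.1, 6.8, [150, 110, 70])
(263.4, 385.1, 8.4, [149, 108, 69])

(206.9, 287.9, 6.7, [156, 136, 105])
(241.6, 353.9, 7.0, [153, 113, 74])
(243.4, 372.4, 8.4, [148, 108, 69])
(247.1, 389.4, 7.8, [145, 106, 67])
(263.4, 385.6, 8.4, [149, 108, 69])
```

```bash
python3 - <<'E'
from h import *
a=cv2.imread("pics/side8.png")[:,:,::-1].astype(int)
g=a.sum(2)//3; rb=a[:,:,0]-a[:,:,2]
s=" .:-=+*#%@"
for y in range(276,334,2): print("".join(s[min(9,g[y,x]//26)] for x in range(196,276)))
print(a[289,216],a[300,230],a[310,230],a[310,225])
E
```

```text
-----------------------------------=+***********+==========-::::::::::::::::::::
-------------------------====+++++*************+===========--::::-=====--:::::::
------------====+++++*********************+++++==-----------::::-=====---:::::::
------=++*****************++==++++++++++++++++++==----------::::---===--::::::::
----=++++************+++=========================------------::::--===-:::::::::
----+**+===++++++======================----======---------------==+==--:::::::::
----+**+==++++++++++++++=================-----=========--------=+**+=:::::::::::
----=**+==++*******************++====++===----===++============+***+=:::::::--::
----=**+==++********************+=========-----=++++++====+====+**+==-:::::-=---
----=+**+==+********************+==-====-------======---=======++++++=-:::::::::
----=+**+==+********************+=------------======------==---===++*+=-::::::::
----=+**+==+**********************++=--------===++===---:-----::-=+**+=-::::::::
----=+**+==+*************************++++++=========----------::-+****+=-:::::::
-----+**+==+*******************************+==-
[... 604 characters left out ...]
---+**+==++*********************************+==--------==========--==+++=====
------+**++==+************************************+++++++++=++++++++++++++======
------=***+==+******************************************+++++++++===============
------=***+==+*************************+++++++++=============================+++
------=***+==+*****************+==================================++++++********
------=+**+==++************+++========================++++++********************
------=+**+==++********++==================++++++**********************+++++====
-------+**+==++***++==========+++++++**********************++++++===============
[166 163 151] [176 173 160] [176 173 160] [176 173 160]
```

```bash

python3 - <<'E'
from h import *
lip(tray(-.148,.058,.06),1,20);lip(tray(-.148,.058,.12),1,20);lip(tray(-.148,.058,.22),1,20)
E
```

```text
REL [ 0.0118 -0.     -0.0135] [ 0.   -2.1   0.04]
REL [-0.0066 -0.     -0.0706] [ 0.   -2.1   0.04]
REL [-0.0374 -0.     -0.1657] [ 0.   -2.1   0.04]
```

```bash

python3 -m pendant '[[[0.012,0,-0.0135,0,-2,0,-1],[0.003,0,-0.04,0,-2,0,-1],[-0.0065,0,-0.07,0,-2,0,-1],[-0.02,0,-0.115,0,-2,0,-1],[-0.037,0,-0.166,0,-2,0,-1]]]'
python3 - <<'E'
from h import *
lip([.43,-.02,.23],0,20);lip([.44,.16,.23],0,20)
a=r.capture("side");cv2.imwrite("pics/side9.png",a[:,:,::-1])
b=r.capture("scene")
c=np.hstack([cv2.resize(a[190:420,190:410],(400,418)),cv2.resize(b[100:330,110:330],(400,418))]);cv2.imwrite("pics/m9.png",c[:,:,::-1])
E
```

```text
time_s: 10.55
tcp_pos: [0.5758, -0.1751, 0.435]
eef_rot: [-179.9, 20.3, 1.0]
contact_force: [-0.0, -0.2, -1.7]
gripper_width: 0.0217
gripper_force: 60.0
REL [ 0.0187 -0.1547 -0.0214] [0.29 0.29 0.97]
REL [ 0.0311 -0.3345 -0.0258] [0.29 0.29 0.97]
```

View pics/m9.png

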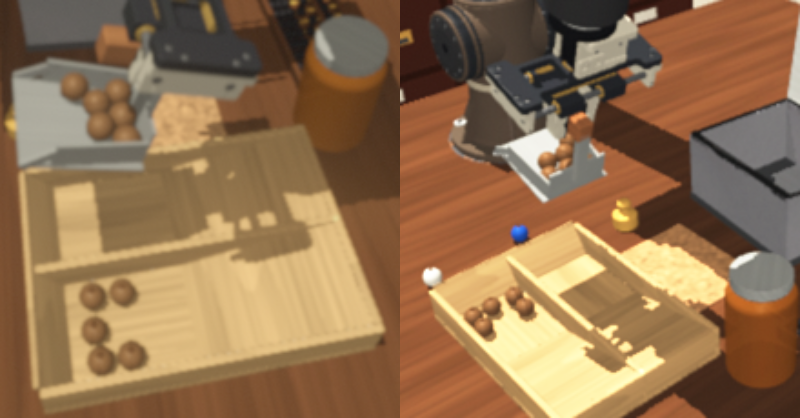

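All six are on the pan and the +y lane is empty. I'm carrying them to the chest.

```bash

python3 -m pendant '[[[0.003,-0.02,-0.005,0,0,0,-1],[0.006,-0.05,-0.01,0,0,0,-1],[0.01,-0.085,-0.015,0,0,0,-1],[0.015,-0.12,-0.02,0,0,0,-1],[0.0187,-0.1547,-0.0214,0,0,0,-1]]]'|sed -n 1,2p
python3 -m pendant '[[[0.002,-0.04,-0.001,0,0,0.3,-1],[0.005,-0.08,-0.002,0,0,0.6,-1],[0.008,-0.12,-0.003,0,0,1,-1],[0.011,-0.16,-0.004,0,0,1,-1],[0.0124,-0.18,-0.004,0,0,1,-1]]]'|sed -n 1,2p
python3 - <<'E'
from h import *
for L,p in (([.46,.16,.22],10),([.48,.16,.19],0),([.49,.16,.16],-10),([.495,.16,.13],-20),([.5,.16,.11],-32),([.5,.16,.105],-45)): lip(L,0,p)
E
```

```text
time_s: 11.15
tcp_pos: [0.5984, -0.019, 0.4482]
time_s: 11.65
tcp_pos: [0.608, 0.1626, 0.447]
REL [-0.0254  0.0027 -0.0094] [ 0.38 10.16  0.1 ]
REL [-0.0443  0.0025  0.0099] [ 0.37 20.16  0.14]
REL [-0.0722  0.0023  0.041 ] [ 0.36 30.16  0.17]
REL [-0.103   0.0019  0.082 ] [ 0.35 40.16  0.2 ]
REL [-0.142   0.0016  0.1267] [ 0.33 52.16  0.24]
REL [-0.1873  0.0012  0.1725] [ 0.31 65.16  0.28]
```

```bash

python3 - <<'E'
from h import *
lip([.47,.16,.20],0,14);lip([.49,.16,.165],0,8)
E
```

```text
REL [0.0099 0.0026 0.0091] [0.38 6.16 0.09]
REL [0.0121 0.0024 0.0308] [ 0.38 12.16  0.11]
```

```bash

python3 -m pendant '[[[0.005,0.001,0.005,0,3,0,-1],[0.01,0.002,0.009,0,6,0,-1],[0.011,0.0024,0.018,0,9,0,-1],[0.012,0.0024,0.03,0,12,0,-1],[0.012,0.0024,0.031,0,12.2,0,-1]]]'|sed -n 1,4p
python3 - <<'E'
from h import *
for L,p in (([.492,.16,.15],0),([.494,.16,.137],-8),([.496,.16,.127],-16),([.498,.16,.117],-24),([.5,.16,.11],-32),([.5,.16,.11],-40),([.5,.16,.11],-48)): lip(L,0,p)
E
```

```text
time_s: 12.15
tcp_pos: [0.6079, 0.1567, 0.4132]
eef_rot: [179.6, 8.0, 0.0]
contact_force: [-1.1, -0.1, -2.4]
REL [-0.0326 -0.0034  0.0047] [0.42 7.98 0.07]
REL [-0.0671 -0.0035  0.0136] [ 0.42 15.98  0.1 ]
REL [-0.1022 -0.0036  0.0249] [ 0.41 23.98  0.13]
REL [-0.1366 -0.0037  0.0415] [ 0.4  31.98  0.16]
REL [-0.1702 -0.0039  0.0603] [ 0.39 39.98  0.19]
REL [-0.2046 -0.0041  0.0775] [ 0.38 47.98  0.22]
REL [-0.2363 -0.0042  0.0993] [ 0.37 55.98  0.25]
```

```bash

python3 -m pendant '[[[-0.0326,-0.0034,0.0047,0.4,8,0,-1],[-0.067,-0.0035,0.0136,0.4,16,0,-1],[-0.102,-0.0036,0.025,0.4,24,0,-1],[-0.1366,-0.0037,0.0415,0.4,32,0,-1],[-0.17,-0.004,0.06,0.4,40,0,-1]]]'|sed -n 1,4p
python3 -c "
from h import *
lip([.5,.16,.11],0,-40);lip([.5,.16,.11],0,-48)"
```

```text
time_s: 12.65
tcp_pos: [0.4589, 0.1545, 0.391]
eef_rot: [179.1, -28.0, -0.4]
contact_force: [3.5, -2.9, 0.9]
REL [-0.0691 -0.0049 -0.0072] [ 1.15 12.04 -0.23]
REL [-0.1076 -0.0047 -0.0082] [ 1.17 20.04 -0.15]
```

```bash

python3 -m pendant '[[[0,0,0,0,0,0,-1],[0,0,0,0,0,0,-1]]]'
python3 -c "
from h import *
p=lip([.5,.16,.11],0,-40);lip([.5,.16,.11],0,-48)
s=r.get_state();R=Ro.from_euler('xyz',s['eef_rot'],degrees=True)*Ro.from_euler('x',180,degrees=True);print(s['tcp_pos']-R.apply([.083,0,.263]))"
```

```text
time_s: 12.85
tcp_pos: [0.4613, 0.1539, 0.3918]
eef_rot: [179.0, -27.8, -0.4]
contact_force: [0.3, -0.2, -0.3]
gripper_width: 0.0216
gripper_force: 60.0
REL [-0.0717 -0.0055 -0.0073] [ 1.28 12.21 -0.25]
REL [-0.1101 -0.0052 -0.0082] [ 1.29 20.21 -0.16]
[0.51041875 0.14876728 0.12051926]
```

```bash

python3 -m pendant '[[[-0.038,-0.002,-0.004,0.4,7,0,-1],[-0.075,-0.004,-0.007,0.8,14,0,-1],[-0.11,-0.005,-0.008,1.2,20,0,-1],[-0.11,-0.005,-0.008,1.2,20,0,-1],[-0.11,-0.005,-0.008,1.2,20,0,-1]]]'
python3 - <<'E'
from h import *
s=r.get_state();R=Ro.from_euler('xyz',s['eef_rot'],degrees=True)*Ro.from_euler('x',180,degrees=True);print(s['tcp_pos']-R.apply([.083,0,.263]))
lip([.5,.16,.11],0,-48)
a=r.capture("side");b=r.capture("scene")
c=np.hstack([cv2.resize(a[20:220,180:340],(400,500)),cv2.resize(b[60:260,230:400],(400,500))]);cv2.imwrite("pics/m10.png",c[:,:,::-1])
E
```

```text
time_s: 13.35
tcp_pos: [0.4515, 0.1953, 0.4202]
eef_rot: [179.6, -46.1, -0.7]
contact_force: [-14.2, 36.2, 7.9]
gripper_width: 0.0215
gripper_force: 60.1
[0.5835017  0.19192743 0.17812853]
REL [-0.1153  0.0365 -0.015 ] [ 0.89  1.87 -0.47]
```

```bash
python3 -c "
from h import *
s=r.get_state();print(s['joints'],s['tcp_pos'],s['eef_rot'],s['contact_force'],s['moment'])"
```

```text
[ 29.97553007  -7.32231974 -57.92816834  95.18812146 -22.10671419
 -28.13950125] [0.45148898 0.1939247  0.41961535] [179.56671002 -46.01992344  -0.81042608] [-0.39353629  0.11511399 -1.81707793] [0.03766346 2.9407558  0.01831328]
```

View pics/m10.png

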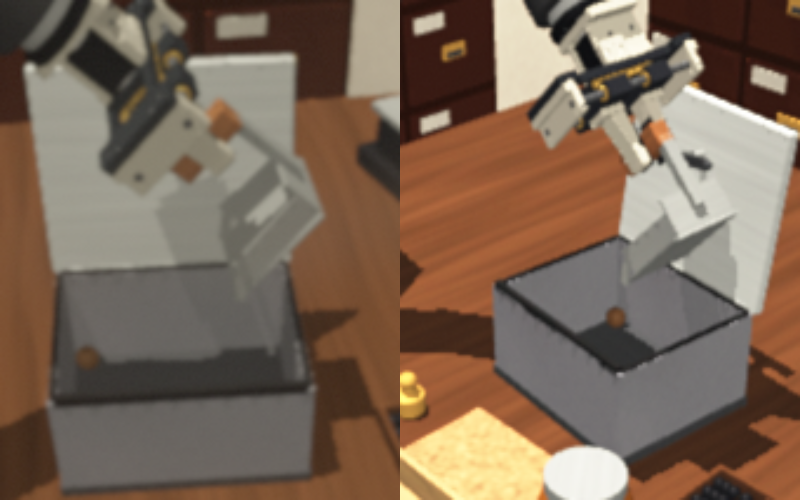

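The side view shows the pan empty and tipped. One nutmeg is visible in the chest, with the rest hidden behind the front wall. Joint 3 is at its limit, so I'm backing off.

```bash

python3 -c "
from h import *
rel([.48,.175,.44],down(0,-33));rel([.52,.16,.45],down(0,-20));rel([.60,.15,.46],down(0,0))"
```

```text
REL [0.0347 0.0185 0.0067] [  0.95 -13.02  -0.68]
REL [0.0698 0.0327 0.0288] [  0.87 -26.02  -0.78]
REL [0.1326 0.0412 0.0796] [  0.74 -46.02  -0.94]
```

```bash

python3 -m pendant '[[[0.017,0.009,0.003,0,-6,0,-1],[0.035,0.018,0.007,1,-13,-0.7,-1],[0.035,0.018,0.007,1,-13,-0.7,-1]]]'|sed -n 2,4p
python3 -c "
from h import *
print(r.get_state()['joints'])
rel([.48,.175,.44],down(0,-33));rel([.52,.16,.45],down(0,-20));rel([.60,.15,.46],down(0,0))"
```

```text
tcp_pos: [0.4812, 0.176, 0.4444]
eef_rot: [179.0, -38.1, -0.4]
contact_force: [3.2, -1.3, 0.4]
[ 41.8676202   -6.03380344 -48.62542504  56.9952669  -30.70644174
   1.23697506]
REL [-0.0037  0.001   0.0028] [ 1.25 -5.11 -0.36]
REL [0.034  0.0154 0.0199] [  1.21 -18.11  -0.5 ]
REL [0.1032 0.0241 0.0616] [  1.12 -38.11  -0.71]
```

```bash

python3 -m pendant '[[[0.02,0.007,0.008,0,-7,0,-1],[0.037,0.014,0.017,0,-13,0,-1],[0.06,0.018,0.03,0,-20,0,-1],[0.085,0.02,0.045,0,-27,0,-1],[0.107,0.023,0.059,0,-33,0,-1]]]'|sed -n 2,4p
python3 -m pendant '[[[0,0,0,0,0,0,-1],[0,0,0,0,0,0,-1]]]'|sed -n 1,4p
python3 - <<'E'
from h import *
print(r.get_state()['joints'])
lip(tray(-.03,-.058,.09),1,0)
np.set_printoptions(precision=4,suppress=True)
# count brown blobs
for n in("side","scene"):
    a=r.capture(n);cv2.imwrite(f"pics/{n}11.png",a[:,:,::-1])
    a0=cv2.imread(f"pics/{n}0.png")[:,:,::-1]
    h=cv2.cvtColor(a,cv2.COLOR_RGB2HSV)
    if n=="side":
        for q in [(232,298),(241,353),(220,195),(218,166)]: print(q,a0[q[1],q[0]],h[q[1],q[0]])
E
```

```text
tcp_pos: [0.6017, 0.154, 0.4648]
eef_rot: [179.6, -4.9, -0.5]
contact_force: [0.7, -1.3, -0.9]
time_s: 14.45
tcp_pos: [0.6016, 0.1522, 0.4621]
eef_rot: [179.3, -5.1, -0.9]
contact_force: [-0.1, -0.7, -1.8]
[ 33.34468561  12.13811797  -5.13654671   3.73581591 -68.9256925
  54.48302794]
REL [0.0071 0.4411 0.1157] [ 0.81 -5.12 -1.94]
(232, 298) [159 118  77] [ 19 106 229]
(241, 353) [160 119  78] [ 15 131 161]
(220, 195) [107 102  98] [ 15  19 105]
(218, 166) [55 54 50] [14 85 66]
```

```bash
cat >>h.py <<'E'
def pix(n,X,p):
    c=p["R"]@np.array(X)+p["t"]
    if n=="wrist":
        th=np.arctan2(np.hypot(c[0],c[1]),c[2]);k=th/np.hypot(c[0],c[1])
        return p["fx"]*c[0]*k+p["cx"],p["fy"]*c[1]*k+p["cy"]
    return p["fx"]*c[0]/c[2]+p["cx"],p["fy"]*c[1]/c[2]+p["cy"]
def amap(n,xs,ys,z,a=None,fn=None):
    p=r.camera_params(n)
    if a is None:a=r.capture(n)
    a=a.astype(int)
    for x in xs:
        s=""
        for y in ys:
            u,v=pix(n,(x,y,z),p);u,v=int(round(u)),int(round(v))
            if not(0<=u<560 and 0<=v<420): s+=" ";continue
            R,G,B=a[v,u]; s+="#" if R>1.55*B and R>60 else (":" if R+G+B>240 else ".")
        print(f"{x:.3f}",s)
    return a
E
python3 - <<'E'
from h import *
a=amap("wrist",np.arange(.66,.40,-.007),np.arange(.30,.07,-.004),.02)
cv2.imwrite("pics/wrist11.png",a[:,:,::-1].astype(np.uint8))
E
```

```text
0.660 ######..........##########################################
0.653 :::::::::::::::::::::::::.........########################
0.646 ...................:::::::::::::::::::::::::::::.......:##
0.639 ........:::::::::......................:::::::::::::::::::
0.632 .........:::::::::::::::::..:::::::::::::::...............
0.625 ..........::::::::::::::::::::::::::::::::::::::::::::::::
0.618 ...........:::::::::::::::::::::::::::::::::::::::::::::::
0.611 .............::.::::::::::::::::::::::::::::::::::::::::::
0.604 ..............::.:::.:::::::::::::::::::::::::::::::::::::
0.597 ...............:::::.::::::::::::::::::::::::::::::::::::.
0.590 ................::::.::::::::::########:::::##:::::::::::.
0.583 .................:::.::::::::::################::::::::::.
0.576 .................::..:::::::::#################::::::::::.
0.569 .................::.::::::::::#################::::::::::.
0.562 .................::.::::::::::#################::::::::::.
0.555 .................:::::::::::::#################::::::::::.
0.548 ....................::::::::::#################:::::::
[... 669 characters left out ...]
.........###.....................................#
0.464 .................##......................................#
0.457 .................###.....................................#
0.450 .................####::::.....#################.....:::#.#
0.443 .................####.:::.....#################....::::.##
0.436 .................###..:::....##################....::::.##
0.429 ......................:::....##################....::::..#
0.422 ......................:::....##################.....:::...
0.415 ......................:::....:#################:....:::...
0.408 #######.#######......::::::::##################::..::::..#
0.401 ##########################################################
```

```bash

python3 -m pendant '[[[0,0.04,0,0,-2,0,-1],[0.0,0.08,0,0,-5,-1,-1],[-0.0,0.12,0,0.8,-5,-2,-1],[-0.0,0.16,0,0.8,-5,-2,-1],[-0.0,0.18,0,0.8,-5,-2,-1]]]'|sed -n 2,4p
python3 - <<'E'
from h import *
lip(tray(-.03,-.058,.09),1,0)
a=amap("wrist",np.arange(.66,.40,-.008),np.arange(.30,.07,-.004),.02)
cv2.imwrite("pics/wrist12.png",a[:,:,::-1].astype(np.uint8))
E
```

```text
tcp_pos: [0.5949, -0.0309, 0.4669]
eef_rot: [180.0, -0.3, 1.0]
contact_force: [-0.4, 0.4, -1.2]
REL [0.0112 0.2599 0.114 ] [ 0.02 -0.35  0.03]
0.660 #####........##.##########################################
0.652 :::::::..::::::::::::::::::::........#####################
0.644 ..................::::::::........::::::::::::::::::::..:#
0.636 .........:::::.........................:.:::::::........:#
0.628 .........:::::::::::::::.::..........::::...............:#
0.620 ........::::::::::::::::..:.............................:#
0.612 .........::::::::::::::::.:..............................#
0.604 ........:::::::::::::::::..:.............................#
0.596 ........::::::::::::::::::.::..........................:.#
0.588 ....:...:::::::::::::::::::.::.........................:##
0.580 ........:::::::::::::::::::.::.........................:##
0.572 .......:::::::::::::::::::::.:..........................##
0.564 ........:::::::::::::::::::::::.........................##
0.556 .......::::::::::::::::::::::.:.........................##
0.548 .......::::::::::::::::::::::..:.........
[... 487 characters left out ...]
:::::::::::::::::.................................
0.476 ......:::::::::::::::::...................................
0.468 ......::::::::::::::......................................
0.460 :..........:::::..........................................
0.452 ......####................................................
0.444 ....######................................................
0.436 ..........................................................
0.428 ..........................................................
0.420 ..........................................................
0.412 ..........................................................
0.404 ..........................................................
```

```bash

python3 -m pendant '[[[-0.05,0.0,0,0,0,0,-1],[-0.1,0.0,0,0,0,0,-1],[-0.1,0,0,0,0,0,-1]]]'|sed -n 2,3p
python3 - <<'E'
from h import *
lip(tray(-.03,-.058,.09),1,0)
a=amap("wrist",np.arange(.56,.40,-.006),np.arange(.30,.07,-.004),.02)
cv2.imwrite("pics/wrist12.png",a[:,:,::-1].astype(np.uint8))
for n,q in(("scene",(321,187)),("side",(215,163))): print(onz(n,q,.021))
E
```

```text
tcp_pos: [0.4903, -0.0312, 0.466]
eef_rot: [-179.9, -0.3, 1.1]
REL [0.1157 0.2618 0.1133] [-0.06 -0.28  0.09]
0.560 .......:::::::::::.......................:............:.##
0.554 .......::::::::::::....................:::............:.##
0.548 .......:::::::::::::::::...............:::............:.##
0.542 .......:::::::::::::::::::.............:::............:###
0.536 .......:::::::::::::::::::..............::............:###
0.530 .......::::::::::::::::::::..............:............:###
0.524 .......:::::::::::::::::::::..........................:###
0.518 ......::::::::::::::::::::::...........................###
0.512 ......:::::::::::::::::::::.:..........................###
0.506 ......:::::::::::::::::::::.::.......................:.###
0.500 ......::::::::::::::::::::::.:.......................:.###
0.494 ......::::::::::::::::::::::.::........................###
0.488 ......::::::::::::::::::::::..::......................####
0.482 ......:::::::::::::::::::::::..:......................####
0.476 ......:::::::::::::::::::::::..::.....................####
0.470 ......::::::::::::::::::::::::..:.....................####
0.464 .....::::::::::::::::::::::::::.::....................####
0.458 ..........:::::::::::::::::::::..:....................####
0.452 .....####........................::...................####
0.446 ....######............................................####
0.440 ...#######..................#####..####..............#####
0.434 ...##.####.................############..............#####
0.428 ...:.##.::.................############..............#####
0.422 .::::.:..:.:::::..:...:::::.####...####..............#####
0.416 .:......::.::...:.......::.::::::.::.#:..............#####
0.410 ....:..::.:::...:.:..:..:..:.::::.:.:::..............#####
0.404 :..:....::...:.....:::...::..:.:::.::::............#######
[0.44298256 0.27030652 0.021     ]
[0.44051997 0.27095886 0.021     ]
```

```bash

python3 - <<'E'
from h import *
a=cv2.imread("pics/wrist12.png")[:,:,::-1].astype(int)
p=r.camera_params("wrist")
for x in np.arange(.64,.415,-.006):
    s=""
    for y in np.arange(.20,.06,-.003):
        u,v=pix("wrist",(x,y,.02),p);R,G,B=a[int(round(v)),int(round(u))]
        s+="#" if R>1.4*B else str(min(9,R//12))
    print(f"{x:.3f}",s)
E
```

```text
0.640 4444544444444544445455442222145556656555643####
0.634 4544454444444444545455442222156665555655543####
0.628 444454445545444545444444222225666666555654#####
0.622 445444444454444444445544222136665555555653#####
0.616 455444444544444444455444222146666566566662#####
0.610 444444444454544455445444222156655555555653#####
0.604 445444444454544445445444222256655655556553#####
0.598 44454444454444444444445322126655656656564######
0.592 544444444544444444445452221365655656666643#####
0.586 55444444444444444544445222146565666666664######
0.580 44444444444444445444444222146666666666673######
0.574 44444444444444445444444222156666666666682######
0.568 44444444544444444443333243165666666666683######
0.562 44444444444444444754494443266666666666684######
0.556 4444444444444444449889444236666666666667#######
0.550 4444444444444444448889444236666666666676#######
0.544 4444444444444444444688444136666666666675#######
0.538 8544454444544444444487444245666666666673#######
0.532 9854454444444454444466444146666666666683#######
0.526 9894444444444444444445444156666666666663#######
0.520 97588444444444
[... 251 characters left out ...]
.490 888874894444445444454432155556666655652########
0.484 888996499444444444454431355566656565643########
0.478 888897449844444444454441355666555666643########
0.472 88899954996444444445244246655555555664#########
0.466 88899899489444444453234246555655566643#########
0.460 88899899849744444453223255565565666643#########
0.454 44444444446654544453222256556655666643#########
0.448 44444####44545444443222255565556666643#########
0.442 445########45######2221256555566656643#########
0.436 44#################222146555665666652##########
0.430 44#################222145656556666652##########
0.424 767######5567######222245656556656653##########
0.418 6667667667677776675222255556666666652##########
```

Nutmegs are lying along the chest's -x wall and in the corner, and none are outside. On to the second lane.

```bash

python3 -m pendant '[[[0.02,0.045,0,0,0,0,-1],[0.04,0.09,0,0,0,0,-1],[0.06,0.135,0,0,0,0,-1],[0.08,0.18,0,0,0,0,-1],[0.1,0.22,0,0,0,0,-1]]]'|sed -n 2,3p
python3 -m pendant '[[[0.016,0.042,0.02,0,0,0,-1],[0.016,0.042,0.05,0,0,0,-1],[0.016,0.042,0.09,0,0,0,-1],[0.016,0.042,0.113,0,0,0,-1],[0.016,0.042,0.113,0,0,0,-1]]]'|sed -n 2,3p
python3 - <<'E'
from h import *
lip(tray(-.038,-.058,.06),1,-16)
E
```

```text
tcp_pos: [0.6011, -0.2501, 0.4662]
eef_rot: [180.0, -0.3, 1.1]
tcp_pos: [0.6169, -0.2895, 0.3487]
eef_rot: [-179.9, 0.1, 1.0]
REL [-0.089   0.001   0.0132] [-0.1  16.13  0.03]
```

```bash

python3 -m pendant '[[[-0.02,0.001,0.005,0,4,0,-1],[-0.04,0.001,0.007,0,8,0,-1],[-0.065,0.001,0.01,0,12,0,-1],[-0.089,0.001,0.013,0,16,0,-1],[-0.089,0.001,0.013,0,16.1,0,-1]]]'|sed -n 2,3p
python3 - <<'E'
from h import *
lip(tray(-.038,-.058,.012),1,-16)
np.set_printoptions(precision=4,suppress=True)
a=r.capture("side");cv2.imwrite("pics/side13.png",a[:,:,::-1])
for q in balls("side",(195,255,405,410),a)[1]:
    print(q, onz("side",q[:2],.019)[:2])
E
```

```text
tcp_pos: [0.5263, -0.2924, 0.3419]
eef_rot: [180.0, -16.6, 1.0]
REL [-0.014  -0.0004  0.0524] [ 0.03 -0.58  0.03]
(243.4, 373.4, 7.5, [146, 107, 68]) [ 0.4536 -0.2987]
(246.6, 389.4, 8.1, [150, 110, 70]) [ 0.456  -0.3264]
(252.9, 278.6, 4.8, [179, 147, 98]) [ 0.4948 -0.1083]
(258.4, 351.1, 7.6, [152, 113, 73]) [ 0.4849 -0.2635]
(263.1, 385.4, 8.4, [148, 108, 69]) [ 0.4846 -0.3246]
(290.6, 344.6, 5.4, [88, 80, 72]) [ 0.545  -0.2613]
(294.9, 355.9, 7.2, [89, 83, 77]) [ 0.5486 -0.2834]
(319.6, 263.4, 5.2, [95, 88, 74]) [ 0.6409 -0.0943]
(355.6, 363.1, 5.1, [130, 104, 67]) [ 0.6526 -0.3143]
```

```bash

python3 -m pendant '[[[-0.004,0,0.015,0,0,0,-1],[-0.008,0,0.03,0,-0.3,0,-1],[-0.011,0,0.044,0,-0.5,0,-1],[-0.014,0,0.052,0,-0.5,0,-1],[-0.014,0,0.052,0,-0.5,0,-1]]]' | sed -n 2,4p
python3 - <<'E'
from h import *
for x,z,p in((-.04,.0075,-16),(-.06,.0065,-13),(-.075,.0063,-10),(-.09,.0063,-8)): lip(tray(x,-.058,z),1,p)
E
```

```text
tcp_pos: [0.5305, -0.2928, 0.2842]
eef_rot: [-180.0, -15.7, 1.0]
contact_force: [-0.7, 0.3, -0.8]
REL [-0.0048 -0.0008 -0.0003] [-0.01  0.27  0.03]
REL [-0.0106 -0.0008 -0.0001] [-0.01 -2.73  0.03]
REL [-0.0117 -0.0008  0.0014] [-0.01 -5.73  0.03]
REL [-0.0174 -0.0008  0.0013] [-0.01 -7.73  0.03]
```

```bash

python3 -m pendant '[[[-0.005,-0.0008,-0.0003,0,0.2,0,-1],[-0.0105,-0.0008,0,0,-2.7,0,-1],[-0.0105,-0.0008,0,0,-2.7,0,-1]]]' | sed -n 2,4p
python3 - <<'E'
from h import *
for x,z,p in((-.075,.0063,-10),(-.09,.0063,-8),(-.105,.0063,-6),(-.12,.0063,-3)): lip(tray(x,-.058,z),1,p)
E
```

```text
tcp_pos: [0.5195, -0.2923, 0.2828]
eef_rot: [180.0, -13.1, 1.0]
contact_force: [-0.9, 0.1, -1.3]
REL [-0.0006 -0.0001  0.0031] [ 0.01 -3.06  0.01]
REL [-0.0063 -0.0001  0.0032] [ 0.01 -5.06  0.01]
REL [-0.012  -0.0001  0.0037] [ 0.01 -7.06  0.01]
REL [-0.0137 -0.0001  0.0066] [ 1.000e-02 -1.006e+01  1.000e-02]
```

```bash

python3 -m pendant '[[[-0.0005,0,0.003,0,-3,0,-1],[-0.0035,0,0.0031,0,-4,0,-1],[-0.0063,0,0.0032,0,-5,0,-1],[-0.012,0,0.0037,0,-7,0,-1],[-0.0137,0,0.0064,0,-10,0,-1]]]' | sed -n 2,4p
python3 - <<'E'
from h import *
for x,z,p in((-.128,.0065,-2),(-.134,.0065,-2)): lip(tray(x,-.058,z),1,p)
E
```

```text
tcp_pos: [0.5088, -0.2927, 0.2753]
eef_rot: [179.9, -3.4, 1.0]
contact_force: [2.3, 0.5, 2.4]
REL [-0.0047 -0.0004  0.0028] [ 0.09 -1.39  0.03]
REL [-0.0107 -0.0004  0.0024] [ 0.09 -1.39  0.03]
```

```bash

python3 -m pendant '[[[-0.002,0,0.0006,0,-1,0,-1],[-0.0047,0,0.0014,0,-1.4,0,-1],[-0.0075,0,0.0012,0,-1.4,0,-1],[-0.0105,0,0.0012,0,-1.4,0,-1]]]' | sed -n 2,4p
python3 -m pendant '[[[-0.002,0,0,0,0,0,-1],[-0.003,0,0,0,0,0,-1]]]' | sed -n 2,4p
python3 - <<'E'
from h import *
lip(tray(-.134,-.058,.0065),1,-2)
for x,z,p in((-.137,.012,2),(-.141,.0185,6),(-.146,.028,10),(-.150,.036,14),(-.154,.046,18)): lip(tray(x,-.058,z),1,p)
a=r.capture("side");cv2.imwrite("pics/side14.png",a[:,:,::-1])
for q in balls("side",(195,330,300,410),a)[1]:
    print(q, onz("side",q[:2],.019)[:2])
E
```

```text
tcp_pos: [0.4996, -0.293, 0.2736]
eef_rot: [179.9, -2.1, 1.1]
contact_force: [6.7, -0.2, 9.2]
tcp_pos: [0.4974, -0.2931, 0.2742]
eef_rot: [179.8, -2.3, 1.1]
contact_force: [8.9, 1.3, 8.5]
REL [ 0.0008 -0.0006  0.002 ] [ 0.16 -0.32  0.08]
REL [ 0.0162 -0.0005  0.0029] [ 0.16 -4.32  0.07]
REL [ 0.03   -0.0005  0.004 ] [ 0.16 -8.32  0.07]
REL [ 0.0424 -0.0005  0.0033] [  0.17 -12.32   0.06]
REL [ 0.0551 -0.0005  0.0053] [  0.17 -16.32   0.05]
REL [ 0.0671 -0.0005  0.0065] [  0.17 -20.32   0.05]
(238.1, 358.6, 7.5, [156, 116, 75]) [ 0.44714264 -0.27106951]
(243.6, 389.9, 7.8, [161, 120, 78]) [ 0.45084153 -0.3263727 ]
(253.9, 372.1, 4.8, [75, 72, 68]) [ 0.47198975 -0.29959577]
```

```bash

python3 -m pendant '[[[-0.002,0,0,0,0,0,-1],[-0.0025,0,0,0,0,0,-1]]]' | sed -n 2,4p
python3 -m pendant '[[[0.018,0,0.001,0,-4,0,-1],[0.032,0,0.002,0,-8,0,-1],[0.0445,0,0.0014,0,-12,0,-1],[0.057,0,0.0034,0,-16,0,-1],[0.069,0,0.0045,0,-20,0,-1]]]' | sed -n 2,4p
python3 -m pendant '[[[0,0,0,0,0,0,-1],[0,0,0,0,0,0,-1],[0,0,0,0,0,0,-1],[0,0,0,0,0,0,-1]]]' | sed -n 2,4p
python3 - <<'E'
from h import *
lip(tray(-.148,-.058,.06),1,20);lip(tray(-.148,-.058,.12),1,20);lip(tray(-.148,-.058,.22),1,20)
a=r.capture("side");cv2.imwrite("pics/side15.png",a[:,:,::-1])
for q in balls("side",(195,310,300,410),a)[1]: print(q)
g=a.astype(int).sum(2)//3
s=" .:-=+*#%@"
for y in range(334,412,2): print("".join(s[min(9,g[y,x]//26)] for x in range(196,290)))
E
```

```text
tcp_pos: [0.496, -0.2931, 0.2748]
eef_rot: [179.8, -2.5, 1.1]
contact_force: [11.9, 1.7, 8.8]
tcp_pos: [0.5629, -0.2913, 0.269]
eef_rot: [180.0, 18.1, 1.0]
contact_force: [3.4, -0.4, -2.1]
tcp_pos: [0.5624, -0.2915, 0.2694]
eef_rot: [180.0, 18.0, 1.0]
contact_force: [4.9, -0.3, 2.1]
REL [ 0.0124 -0.0001 -0.0139] [ 0.05 -1.98  0.04]
REL [-0.0061 -0.0001 -0.071 ] [ 0.05 -1.98  0.04]
REL [-0.0371 -0.     -0.1661] [ 0.05 -1.98  0.04]
(278.1, 352.9, 5.8, [121, 114, 101])
-------+***+=======+++++++**********************++++++===============-::::::::::::::::::::::::
-------=***+++****************************+++++++++++++++====+++++++==-:::::::::::::::::::::::
-------=***++************++++++++++++++++++++++++++++++++====+++++++==-:::::::::::::::::::::::
-------=***+=++++++===+++++++++++=========================-===========-:::::::::::::::::::::::
-------=***+=====+++++++++================================-===========--::::::::::::::::::::::
-------=+**+====++++++++++++++++=+=====+++++===========------==--------:::::::::::::::::::::::
-------=+**++===+*********************************++=====--
[... 2375 characters left out ...]
***********************++++========
-----------=**++====+********++==========+++**********##*###****#*******++++==================
----:------=+**+====+***++=====++++*******###*######*#********++++==============--===-=--=---=
-----------=+*+=====++++++***********#####*********+++++===============------------===========
------------====+****************#*******+++++==============-=-----------============---------
---------------=***************+++++=============-=-----------=============-------------------
---------------=+***+++++=================---------===============--------------::------------
-----------------================------=-===============-------------------------:------------
```

```bash

python3 -m pendant '[[[0.012,0,-0.0135,0,-2,0,-1],[0.003,0,-0.04,0,-2,0,-1],[-0.0065,0,-0.07,0,-2,0,-1],[-0.02,0,-0.115,0,-2,0,-1],[-0.037,0,-0.166,0,-2,0,-1]]]'|sed -n 2,4p
python3 -m pendant '[[[0.003,-0.02,-0.005,0,0,0,-1],[0.006,-0.05,-0.01,0,0,0,-1],[0.01,-0.085,-0.015,0,0,0,-1],[0.015,-0.12,-0.02,0,0,0,-1],[0.018,-0.155,-0.021,0,0,0,-1]]]'|sed -n 1,2p
python3 - <<'E'
from h import *
lip([.43,.0,.23],0,20);lip([.46,.155,.23],0,20)
a=r.capture("side");cv2.imwrite("pics/side16.png",a[:,:,::-1])
for q in balls("side",(195,255,405,410),a)[1]: print(q)
c=a.astype(int)
for y in range(334,412,3): print("".join("#" if c[y,x].sum()<370 and c[y,x,0]>1.6*c[y,x,2] else "." for x in range(200,290)))
E
```

```text
tcp_pos: [0.5774, -0.2909, 0.434]
eef_rot: [-179.9, 20.5, 1.0]
contact_force: [1.8, -0.1, -2.6]
time_s: 21.15
tcp_pos: [0.5992, -0.1345, 0.4472]
REL [ 0.0005 -0.1345 -0.0017] [0.27 0.31 0.95]
REL [ 0.0312 -0.289  -0.0129] [0.27 0.31 0.95]
###.....###........................................#######################################
###..............................########################################.................
####...........##########################################.................................
####.....###############################..................................................
####.....#################................................................................
####.....################.................................................................
####.....################.................................................................
#####....################.................................................................
#####....#################................................................................
#####....#################................
[... 804 characters left out ...]
#..............................................................
#######....##################.............................................................
#######.....#################.............................................................
#######.....#################.................................................############
########....###############....................................###########################
########...#....................................##########################################
###########.....................##########################################################
#############....#########################################################################
```

```bash

python3 -m pendant '[[[0,-0.03,-0,0,0,0,-1],[0,-0.07,-0.001,0,0,0,-1],[0,-0.11,-0.001,0,0,0,-1],[0.01,-0.15,-0.004,0,0,0,-1],[0.017,-0.19,-0.006,0,0,0,-1]]]'|sed -n 1,2p
python3 -m pendant '[[[0.004,-0.035,-0.002,0.2,0.2,0.3,-1],[0.008,-0.07,-0.004,0.2,0.2,0.6,-1],[0.012,-0.09,-0.006,0.2,0.2,0.9,-1],[0.014,-0.099,-0.006,0.2,0.2,0.9,-1],[0.014,-0.099,-0.006,0.2,0.2,0.9,-1]]]'|sed -n 1,4p
python3 - <<'E'
from h import *
for L,p in (([.49,.155,.20],14),([.52,.155,.165],8),([.525,.155,.15],0),([.53,.155,.14],-8),([.535,.155,.13],-16),([.54,.155,.122],-24),([.54,.155,.12],-32),([.545,.155,.12],-36)): lip(L,0,p)
E
```

```text
time_s: 21.7
tcp_pos: [0.6137, 0.0559, 0.4468]
time_s: 22.2
tcp_pos: [0.6277, 0.1544, 0.4473]
eef_rot: [179.9, 20.2, 0.1]
contact_force: [0.0, -0.5, -2.6]
REL [ 0.0103 -0.0006  0.0092] [0.18 6.16 0.11]
REL [ 0.0219 -0.0007  0.0275] [ 0.17 12.16  0.12]
REL [-0.0067 -0.0008  0.039 ] [ 0.16 20.16  0.13]
REL [-0.0367 -0.0008  0.0511] [ 0.16 28.16  0.14]
REL [-0.0658 -0.0009  0.0685] [ 0.15 36.16  0.15]
REL [-0.0939 -0.0011  0.0891] [ 0.14 44.16  0.16]
REL [-0.1263 -0.0012  0.1106] [ 0.13 52.16  0.18]
REL [-0.1371 -0.0012  0.1203] [ 0.12 56.16  0.18]
```

```bash

python3 -m pendant '[[[0.005,0,0.005,0,3,0,-1],[0.01,0,0.009,0,6,0,-1],[0.016,0,0.018,0,9,0,-1],[0.022,0,0.0275,0,12.2,0,-1],[0.022,0,0.0275,0,12.2,0,-1]]]'|sed -n 2,3p
python3 - <<'E'
from h import *
for L,p in (([.525,.155,.15],0),([.53,.155,.14],-8),([.535,.155,.13],-16),([.54,.155,.122],-24),([.54,.155,.12],-32),([.545,.155,.12],-36)): lip(L,0,p)
E
```

```text
tcp_pos: [0.6381, 0.152, 0.4137]
eef_rot: [179.8, 8.0, 0.0]
REL [-0.0297 -0.0031  0.0048] [0.19 7.97 0.02]
REL [-0.0617 -0.0031  0.0103] [ 0.19 15.97  0.03]
REL [-0.0938 -0.0031  0.0212] [ 0.19 23.97  0.05]
REL [-0.1255 -0.0032  0.0354] [ 0.19 31.97  0.06]
REL [-0.1618 -0.0032  0.0496] [ 0.18 39.97  0.07]
REL [-0.1743 -0.0032  0.0568] [ 0.18 43.97  0.08]
```

```bash

python3 -m pendant '[[[-0.03,-0.003,0.005,0,8,0,-1],[-0.062,-0.003,0.0103,0,16,0,-1],[-0.094,-0.003,0.021,0,24,0,-1],[-0.1255,-0.003,0.0354,0,32,0,-1],[-0.1255,-0.003,0.0354,0,32,0,-1]]]'|sed -n 2,3p
python3 -m pendant '[[[0,0,0,0,0,0,-1],[0,0,0,0,0,0,-1],[0,0,0,0,0,0,-1],[0,0,0,0,0,0,-1]]]'|sed -n 2,4p
python3 - <<'E'
from h import *
for L,p in (([.54,.155,.12],-32),([.545,.155,.12],-36)): lip(L,0,p)
print(r.get_state()['joints'])
E
```

```text
tcp_pos: [0.5033, 0.1515, 0.3922]
eef_rot: [179.4, -23.8, 0.3]
tcp_pos: [0.5111, 0.1567, 0.3977]
eef_rot: [179.9, -24.1, 0.1]
contact_force: [-1.0, 0.5, -1.6]
REL [-0.0409  0.0017 -0.0066] [0.09 7.85 0.06]
REL [-0.0554  0.0017 -0.0071] [ 0.09 11.85  0.06]
[ 41.90122358   0.64525241 -38.04515295  27.70204605 -36.17403404
  27.7585422 ]
```

Now a bit steeper, then back out, and check the pan and chest.

```bash

python3 -m pendant '[[[-0.02,0.001,-0.003,0,4,0,-1],[-0.041,0.001,-0.006,0,8,0,-1],[-0.041,0.001,-0.006,0,8,0,-1],[-0.041,0.001,-0.006,0,8,0,-1]]]'|sed -n 2,4p
python3 -m pendant '[[[0.02,0,0.0,0,-4,0,-1],[0.05,0,0.01,0,-10,0,-1],[0.08,0,0.015,0,-17,0,-1],[0.11,0,0.02,0,-25,0,-1],[0.14,0,0.03,0,-32,0,-1]]]'|sed -n 2,4p
python3 - <<'E'
from h import *
rel([.60,.15,.47],down(0,0)); rel([.50,-.03,.48],down(0,0));rel([.52,.02,.48],down(0,0))
E
```

```text
tcp_pos: [0.4702, 0.1546, 0.3857]
eef_rot: [179.8, -32.1, 0.1]
contact_force: [0.7, -0.5, -0.6]
tcp_pos: [0.6065, 0.1588, 0.4371]
eef_rot: [-179.6, -0.1, 0.4]
contact_force: [1.3, -0.2, -1.6]
REL [-0.0065  0.0085 -0.033 ] [-0.39 -0.14  0.45]
REL [-0.1078  0.1877 -0.0444] [-0.39 -0.14  0.45]
REL [-0.0874  0.1378 -0.0441] [-0.39 -0.14  0.45]
```

```bash

python3 -m pendant '[[[-0.0,0.0,-0.04,0,0,0,-1],[-0.03,0.03,-0.045,0,0,0,-1],[-0.06,0.07,-0.045,0,0,0,-1],[-0.09,0.11,-0.045,0,0,0,-1],[-0.11,0.138,-0.045,0,0,0,-1]]]'|sed -n 2,3p
cat >>h.py <<'E'
def cmap(xs,ys,z=.02,a=None):
    if a is None:a=r.capture("wrist")
    p=r.camera_params("wrist");a=a.astype(int)
    for x in xs:
        s=""
        for y in ys:
            u,v=pix("wrist",(x,y,z),p);u,v=int(round(u)),int(round(v))
            if not(0<=u<560 and 0<=v<420): s+=" ";continue
            R,G,B=a[v,u];s+="#" if R>1.4*B else str(min(9,R//12))
        print(f"{x:.3f}",s)
E
python3 - <<'E'
from h import *
a=r.capture("wrist");cv2.imwrite("pics/wrist17.png",a[:,:,::-1])
cmap(np.arange(.65,.40,-.006),np.arange(.29,.08,-.0035),.02,a)
E
```

```text
tcp_pos: [0.4937, 0.0172, 0.4799]
eef_rot: [-179.9, -0.4, 0.2]
0.650 666668888888876666656565666656665555666656556566555563222656
0.644 666666668898644555656666556655666666656666566656566662222666
0.638 666666667445444444444454444455554555555556566666566662223666
0.632 666566654445444445445544444545455555555544555545455552224666
0.626 566566654445445445444445445445444544555545545555555542224666
0.620 656666654445444454445544444455544545545555555455555542225665
0.614 656666654455544445454555444555544545555445545555555532225666
0.608 656666654455444444454445555554554455545555555555555532235666
0.602 666656654454444444454544445554544455454455545554455422246666
0.596 656666654454544544444455544554444455444455455545445422246566
0.590 665655644454454544444444444555554554454555458975555422246665
0.584 665666644454444454444554455554545455455445699984555422256666
0.578 666666544544444444544444444445445455454499999984545322256666
0.572 665666544454444444454554454544445444444479999994555322256666
0.566 666666544454444445444544444445445545444449999996455322265666
0.560 66656654444444444444445445
[... 1076 characters left out ...]
##5445454544554445#44479999999
0.458 66668########899989999995########444445544#####5544459996699
0.452 66664#######4444477877888#######544554454#######444359986699
0.446 666######4444444444444444######5544455545#######444359966699
0.440 6#########4444444454444554455####44554454######5444369966999
0.434 6#########45444444454444454########55#######544#444469966999
0.428 6#######4444444444554444444########55########4##444569966999
0.422 677766677777776667666665554#######555#######45##444569966999
0.416 777677677777777666666777777776#6676776#####555##343569967999
0.410 677777767777777676766777666777777777776767777775223499967999
0.404 777777777766767677677677676776777777777777777776222599967999
```

```bash

python3 - <<'E'
from h import *
lip([.4894,-.0316,.06],1,0)
E
```

```text
REL [0.0802 0.0453 0.1578] [-0.1  -0.33 -0.85]
```

```bash

python3 -m pendant '[[[0.03,0.02,0.03,0,0,0,-1],[0.06,0.04,0.07,0,0,0,-1],[0.08,0.045,0.11,0,-0.3,-0.8,-1],[0.08,0.045,0.145,0,-0.3,-0.8,-1],[0.08,0.045,0.158,0,-0.3,-0.8,-1]]]'|sed -n 2,3p
python3 -m pendant '[[[0,0,0.02,0,0,0,-1],[0,0,0.04,0,0,0,-1],[0,0,0.048,0,0,0,-1],[0,0,0.051,0,0,0,-1],[0,0,0.051,0,0,0,-1]]]'|sed -n 2,4p
python3 - <<'E'
from h import *
lip([.4894,-.0316,.004],1,0)
E
```

```text
tcp_pos: [0.576, -0.0272, 0.3177]
eef_rot: [180.0, 0.3, 0.8]
tcp_pos: [0.5762, -0.0272, 0.2722]
eef_rot: [179.9, -0.2, 0.9]
contact_force: [-0.9, 0.3, -0.9]
REL [-0.0039  0.0028  0.0052] [ 0.1  -0.15 -0.08]
```

```bash

python3 -m pendant '[[[-0.002,0.002,0.0015,0,0,0,-1],[-0.004,0.003,0.003,0,0,0,-1],[-0.004,0.003,0.004,0,0,0,-1]]]'|sed -n 2,4p
python3 -m pendant '[[[0,0,0.001,0,0,0,-1],[0,0,0.001,0,0,0,-1]]]'|sed -n 2,4p
python3 -m pendant '[[[0,0,0.001,0,0,0,-1],[0,0,0.001,0,0,0,-1]]]'|sed -n 2,4p
```

```text
tcp_pos: [0.5749, -0.0295, 0.2716]
eef_rot: [-180.0, -0.8, 1.0]
contact_force: [5.5, 7.4, 14.2]
tcp_pos: [0.5754, -0.0294, 0.2711]
eef_rot: [-180.0, -0.8, 1.0]
contact_force: [5.5, 5.9, 14.2]
tcp_pos: [0.5759, -0.0293, 0.2705]
eef_rot: [-180.0, -0.9, 1.0]
contact_force: [5.1, 6.2, 15.2]
```

```bash

python3 -m pendant '[[[0,0,0,0,0,0,-0.3],[0,0,0,0,0,0,0],[0,0,0,0,0,0,0.5],[0,0,0,0,0,0,1],[0,0,0,0,0,0,1]]]' 20|sed -n 2,6p
python3 -m pendant '[[[0,0,0,0,0,0,1],[0,0,-0.04,0,0,0,1],[0,0,-0.08,0,0,0,1],[0,0,-0.13,0,0,0,1],[0,0,-0.18,0,0,0,1]]]'|sed -n 1,6p
python3 - <<'E'
from h import *
rel([.52,.12,.52],down(0)); rel([.47,.05,.5],down(0))
a=r.capture("wrist");cv2.imwrite("pics/wrist18.png",a[:,:,::-1])
# scoop zone map: '#' brown/wood
cmap(np.arange(.66,.46,-.006),np.arange(.04,-.11,-.003),.006,a)
E
```

```text
tcp_pos: [0.5715, -0.031, 0.2648]
eef_rot: [179.9, -0.1, 0.9]
contact_force: [-0.7, 0.4, -0.0]
gripper_width: 0.0559
gripper_force: 0.0
time_s: 27.75
tcp_pos: [0.571, -0.0305, 0.4467]
eef_rot: [179.8, -0.0, 0.9]
contact_force: [2.2, 0.5, -1.2]
gripper_width: 0.0874
gripper_force: 0.0
REL [-0.0486 -0.1511 -0.0738] [ 0.15 -0.05  0.89]
REL [-0.0997 -0.082  -0.0536] [ 0.15 -0.05  0.89]
0.660 ##################################################
0.654 ##################################################
0.648 ##################################################
0.642 #############6777776##############################
0.636 9998##############################################
0.630 9998999999##########99999999999999################
0.624 9998999999##########99999999999999################
0.618 9999999999##########99999999999999################
0.612 9969999999##########99999999999999################
0.606 9969999999##########99999999999999################
0.600 9969999999##########99999999999999################
0.594 9999999999##########99999999999999################
0.588 9999999999##########99999
[... 522 characters left out ...]
################
0.528 9999999999999999999999999999999999################
0.522 ############9999999#####9999999999################
0.516 ##################################################
0.510 ##################################################
0.504 ##################################################
0.498 ##################################################
0.492 ##################################################
0.486 ##################################################
0.480 ##################################################
0.474 ##################################################
0.468 ##################################################
0.462 ##################################################
```

```bash

python3 -m pendant '[[[0,0,0,0,0,0,1],[0,0,0,0,0,0,1]]]'|sed -n 2,3p
python3 - <<'E'
from h import *
np.set_printoptions(precision=4,suppress=True)
p=r.camera_params("wrist");a=r.capture("wrist");cv2.imwrite("pics/wrist19.png",a[:,:,::-1])
h=cv2.cvtColor(a,cv2.COLOR_RGB2HSV)
m=((h[:,:,1]<40)&(h[:,:,2]>150)).astype(np.uint8);m[235:]=0
n,l,s,c=cv2.connectedComponentsWithStats(m)
for i in range(1,n):
    if s[i,4]>300: print("white",s[i],c[i])
for nme in("side",):
    b=r.capture(nme);cv2.imwrite("pics/side19.png",b[:,:,::-1])
    hb=cv2.cvtColor(b,cv2.COLOR_RGB2HSV)
    o=((hb[:,:,0]<14)&(hb[:,:,1]>140)&(hb[:,:,2]>120)).astype(np.uint8)
    n,l,s,c=cv2.connectedComponentsWithStats(o)
    for i in range(1,n):
        if s[i,4]>60: print("orange",s[i],c[i],onz("side",c[i],.115))
    w=((hb[:,:,1]<40)&(hb[:,:,2]>120)).astype(np.uint8);w[:210]=0
    n,l,s,c=cv2.connectedComponentsWithStats(w)
    for i in range(1,n):
        if s[i,4]>100: print("metal",s[i],c[i],onz("side",c[i],.006))
ys=np.arange(.06,-.11,-.004)
cmap(np.arange(.67,.44,-.008),ys,.006,a)
E
```

```text
tcp_pos: [0.571, -0.0304, 0.4449]
eef_rot: [179.9, -0.1, 0.9]
white [ 305    0   83   30 1858] [347.1744  11.9639]
white [ 225  129   79   85 4313] [267.1006 174.0607]
orange [319  60  12  16 124] [324.5242  66.7823] [0.8111 0.5642 0.115 ]
orange [  304    68   227   352 22622] [420.7367 295.4878] [ 0.7752 -0.2544  0.115 ]
orange [  87   70  115  135 8589] [146.7922 131.962 ] [0.2802 0.3094 0.115 ]
orange [   0   79   86  136 6310] [ 37.3273 138.2927] [0.0121 0.3276 0.115 ]
orange [  58   78   43  127 1561] [ 82.0013 141.4061] [0.124  0.2961 0.115 ]
orange [419 170  42  48 668] [443.2021 193.6213] [ 0.9266 -0.0249  0.115 ]
orange [280 203  25  10  71] [295.1127 208.2113] [ 0.6002 -0.0137  0.115 ]
orange [249 215  26  15  77] [257.7662 221.7403] [ 0.5178 -0.038   0.115 ]
orange [   64   219    95   201 12078] [110.9504 327.5175] [ 0.2493 -0.2255  0.115 ]
orange [ 145  226  104  194 7038] [178.6492 335.5257] [ 0.3586 -0.2582  0.115 ]
orange [ 79 233  13  13 107] [ 85.6542 238.0561] [ 0.1798 -0.0237  0.115 ]
orange [ 496  296   64   86 1736] [535.773  335.1705] [ 0.9295 -0.3548  0.115 ]
[... 1894 characters left out ...]

0.550 #####99999999#######9999999999#############
0.542 #####99999999#######9999999999#############
0.534 #####9999999999999999999999999#############
0.526 #####9999999999999999999999999#############
0.518 #############99999999999999999#############
0.510 ###########################################
0.502 ###########################################
0.494 ###########################################
0.486 ###########################################
0.478 ###########################################
0.470 ###########################################
0.462 ###########################################
0.454 ###########################################
0.446 ###########################################
```

The scoop now lies about 30 mm from where I released it, probably the announced knock, but it's still inside tolerance. I'll check the chest from above next.

```bash

python3 -m pendant '[[[0,0,-0.05,0,0,0,1],[-0.03,-0.04,-0.07,0,0,0,1],[-0.06,-0.08,-0.07,0,0,0,1],[-0.09,-0.12,-0.07,0,0,0,1],[-0.1,-0.15,-0.07,0,0,0.9,1]]]'|sed -n 2,3p
python3 -m pendant '[[[0,0,0,0,0,0,1],[0,0,0,0,0,0,1]]]'|sed -n 2,3p
python3 - <<'E'
from h import *
a=r.capture("wrist");cv2.imwrite("pics/wrist20.png",a[:,:,::-1])
cmap(np.arange(.65,.41,-.006),np.arange(.29,.08,-.0035),.02,a)
E
```

```text
tcp_pos: [0.4667, 0.1191, 0.5139]
eef_rot: [179.9, -0.0, -0.0]
tcp_pos: [0.4687, 0.119, 0.5136]
eef_rot: [179.8, -0.0, 0.1]
0.650 766666789666666666666666666666666666666666666666666666666886
0.644 667776784555554555555555555566666666666666666666666666669966
0.638 677666645555555555555555555555555555555555555666666666699666
0.632 666666645555555555555555555555555555555555555555555555697556
0.626 666666545555555555555555555555555555555555555555555555598566
0.620 666666555555555555555555555555555555555555555555555555595566
0.614 666666555555555555555555555555555555555555555555555555555566
0.608 666666555555555555555555555555555555555555555555555555555565
0.602 666666555555555555555555555555555555555555555555555555995565
0.596 666666555555555555555555555555555555555555555555555559945563
0.590 666666555554555555555555555555555555555555555555555579955662
0.584 666665555554455555555555555555555555555555555555555555555663
0.578 666665445554555555555555555555555555555555555555555555555664
0.572 666665455554555555555555555555555555555555555555555555555664
0.566 66666455555455555545555555555455
[... 1070 characters left out ...]
#5549458999999999########6544#
0.464 6665########5554445455545######555555557944##489######66444#
0.458 66555#######5555455445555#######55555655#######799###566444#
0.452 6655#####5445555555555555######555555554########99994566444#
0.446 66#######555544445554555555#5##555555555########66994566444#
0.440 6########555544455555554555######4555#########45##555566444#
0.434 6#######455555555555555554########55########45######5665445#
0.428 6777##76766665445554555555########55########5########56544##
0.422 7777777777777777777777777776#####5555######55#######556444##
0.416 777777777777777777777777777777777777777##777777####5556444##
0.410 7777777777777777777777777777777777777777777777777777776344##
```

```bash

python3 -m pendant '[[[0.03,-0.03,-0.03,0,0,0,-1],[0.06,-0.06,-0.03,0,0,0,-1],[0.06,-0.06,-0.03,0,0,0,-1],[0.06,-0.06,-0.03,0,0,0,-1],[0.06,-0.06,-0.03,0,0,0,-1]]]'|sed -n 2,3p
python3 - <<'E'
from h import *
a=r.capture("wrist");cv2.imwrite("pics/wrist21.png",a[:,:,::-1])
cmap(np.arange(.60,.42,-.006),np.arange(.21,.08,-.0025),.02,a)
a=a.astype(int);p=r.camera_params("wrist")
E
```

```text
tcp_pos: [0.5292, 0.1773, 0.5437]
eef_rot: [179.8, -0.0, -0.1]
0.600 9999999999999999999999999999999999999999999995556666
0.594 9999999999999999999999999999999999999999999975556666
0.588 9999999999999999999999999999999999999555555555566666
0.582 9999999999999999999999999999999999999555555555566666
0.576 9999999999999999999999999999999999999455555555566666
0.570 9999999999999999999999999999999999999555555555566666
0.564 9999999999999999999999999999999999999555555555566666
0.558 9999999999999999999999999999999999999555##5544566666
0.552 999999999999999999999999999999999997########99999999
0.546 999999999999999999999999999999999999#######499999999
0.540 999999999999999999999999999999999999#######699999998
0.534 9999999999999999999999999999999999555######999999998
0.528 6999999999999999999999999999999985########5999999999
0.522 5489545##549999999999999999999999##########999999999
0.516 5555########799999999999999999999#########8999999985
0.510 555##########9999999999999999999999#######9999999995
0.504 555#########9999999999999999999999999999979999999995
0.498 54544#####999999999999999999999999999999989999999966
0.492 4555555555557999999999999999999999999999984566666666
0.486 5554555555555499999999999999999999964545855566666666
0.480 55555555555555547999999999999999954########566666666
0.474 5555555555555555458999999999999999##########66666666
0.468 555########55555555589999954445699##########66666666
0.462 55##########5555555549999#######589########666666666
0.456 5###########555555555585##########999998545566666664
0.450 555########555555555555###########999999456666666666
0.444 555555######4555555555556#########555555556666666665
0.438 55555#########55555#########56645######5556666666662
0.432 5555############55###########55##########55666666662
0.426 55455##########555###########55##########56666666662
```

All 11 nutmegs are counted in the chest. Now I'll go behind the lid to close it.

```bash
cat >>h.py <<'E'
def lidp(th,d=.18,x=.45,hy=.293,pen=0):
    y=hy-d*np.cos(th)+(.014-pen)*np.sin(th); z=.1205+d*np.sin(th)+(.014-pen)*np.cos(th)
    rel([x,y+.021,z+.178],[180,0,0])
E
python3 - <<'E'
from h import *
rel([.45,.25,.56],[180,0,0]);rel([.45,.43,.56],[180,0,0])
rel([.45,.43,.46],[180,0,0])
E
```

```text
REL [-0.079  -0.0727 -0.0161] [ 0.17 -0.07 -0.08]
REL [-0.0792 -0.2527 -0.0166] [ 0.17 -0.07 -0.08]
REL [-0.0794 -0.2529  0.0834] [ 0.17 -0.07 -0.08]
```

```bash

python3 -m pendant '[[[-0.03,-0.03,-0.016,0,0,0,-1],[-0.06,-0.07,-0.016,0,0,0,-1],[-0.079,-0.11,-0.016,0,0,0,-1],[-0.079,-0.155,-0.016,0,0,0,-1],[-0.079,-0.2,-0.016,0,0,0,-1]]]'|sed -n 2,3p
python3 -m pendant '[[[0,-0.04,0,0,0,0,-1],[0,-0.053,0.02,0,0,0,-1],[0,-0.053,0.06,0,0,0,-1],[0,-0.053,0.1,0,0,0,-1],[0,-0.053,0.1,0,0,0,-1]]]'|sed -n 2,4p
python3 - <<'E'
from h import *
for t in(1.85,1.7,1.55,1.4,1.2): lidp(t)
E
```

```text
tcp_pos: [0.4487, 0.3784, 0.5616]
eef_rot: [-180.0, -0.2, -0.0]
tcp_pos: [0.449, 0.4294, 0.4544]
eef_rot: [179.5, 0.3, -0.1]
contact_force: [-0.3, -0.0, -0.7]
REL [ 0.0009  0.0525 -0.0128] [ 0.54  0.25 -0.05]
REL [ 0.0009  0.0785 -0.02  ] [ 0.54  0.25 -0.05]
REL [ 0.001   0.1054 -0.0233] [ 0.54  0.25 -0.05]
REL [ 0.001   0.1324 -0.0226] [ 0.54  0.25 -0.05]
REL [ 0.001   0.1677 -0.0153] [ 0.54  0.25 -0.05]
```

```bash

python3 -m pendant '[[[0,0.04,-0.006,0,0,0,-1],[0,0.06,-0.012,0,0,0,-1],[0,0.08,-0.016,0,0,0,-1],[0,0.1,-0.018,0,0,0,-1],[0,0.115,-0.018,0,0,0,-1]]]'|sed -n 2,4p
python3 -m pendant '[[[0,0.015,0.001,0,0,0,-1],[0,0.03,0.004,0,0,0,-1],[0,0.045,0.008,0,0,0,-1],[0,0.06,0.014,0,0,0,-1]]]'|sed -n 2,4p
python3 - <<'E'
from h import *
for t in(1.1,1.0,.9,.8,.7,.6): print(t);lidp(t)
E
```

```text
tcp_pos: [0.4501, 0.3147, 0.48]
eef_rot: [-180.0, -0.2, -0.0]
contact_force: [-1.0, 4.3, 2.1]
tcp_pos: [0.45, 0.2549, 0.4636]
eef_rot: [179.8, -0.1, -0.0]
contact_force: [0.1, 1.4, 1.6]
1.1
REL [-0.      0.01   -0.0017] [ 0.17 -0.08 -0.  ]
1.0
REL [-0.      0.0263  0.0061] [ 0.17 -0.08 -0.  ]
0.9
REL [-0.0001  0.0417  0.0155] [ 0.17 -0.08 -0.  ]
0.8
REL [-0.0001  0.0561  0.0264] [ 0.17 -0.08 -0.  ]
0.7
REL [-0.0001  0.0694  0.0386] [ 0.17 -0.08 -0.  ]
0.6
REL [-0.0001  0.0814  0.0521] [ 0.17 -0.08 -0.  ]
```

```bash

python3 -m pendant '[[[0,0.01,0.001,0,0,0,-1],[0,0.026,0.008,0,0,0,-1],[0,0.042,0.017,0,0,0,-1],[0,0.056,0.028,0,0,0,-1],[0,0.069,0.041,0,0,0,-1]]]'|sed -n 2,4p
python3 - <<'E'
from h import *
for t in(.6,.5,.4,.3,.2,.1,.03): lidp(t)
E
```

```text
tcp_pos: [0.45, 0.1854, 0.4224]
eef_rot: [179.8, -0.1, -0.0]
contact_force: [-0.7, 0.7, 0.2]
REL [0.     0.012  0.0107] [ 0.16 -0.09 -0.02]
REL [0.     0.0226 0.0254] [ 0.16 -0.09 -0.02]
REL [-0.      0.0316  0.041 ] [ 0.16 -0.09 -0.02]
REL [-0.      0.0391  0.0574] [ 0.16 -0.09 -0.02]
REL [-0.0001  0.0448  0.0745] [ 0.16 -0.09 -0.02]
REL [-0.0001  0.0489  0.0921] [ 0.16 -0.09 -0.02]
REL [-1.000e-04  5.060e-02  1.047e-01] [ 0.16 -0.09 -0.02]
```

```bash

python3 -m pendant '[[[0,0.01,0.012,0,0,0,-1],[0,0.02,0.028,0,0,0,-1],[0,0.028,0.043,0,0,0,-1],[0,0.035,0.059,0,0,0,-1],[0,0.041,0.077,0,0,0,-1]]]'|sed -n 2,4p
python3 -m pendant '[[[0,0.002,0.009,0,0,0,-1],[0,0.004,0.018,0,0,0,-1],[0,0.004,0.022,0,0,0,-1]]]'|sed -n 2,4p
python3 - <<'E'
from h import *
for t in(.1,.03): lidp(t)
E
```

```text
tcp_pos: [0.4501, 0.1447, 0.3452]
eef_rot: [179.8, -0.1, -0.0]
contact_force: [-0.3, 0.3, 0.3]
tcp_pos: [0.4502, 0.1415, 0.3237]
eef_rot: [179.8, -0.1, -0.0]
contact_force: [0.7, -0.1, -1.1]
REL [-0.0002  0.0052 -0.0067] [ 0.18 -0.06 -0.02]
REL [-0.0002  0.0069  0.0058] [ 0.18 -0.06 -0.02]
```

```bash

python3 - <<'E'
from h import *
b=r.capture("side");cv2.imwrite("pics/side22.png",b[:,:,::-1])
c=r.capture("scene");cv2.imwrite("pics/scene22.png",c[:,:,::-1])
g=b.astype(int).sum(2)//3; s=" .:-=+*#%@"
for y in range(20,218,6): print("%3d "%y+"".join(s[min(9,g[y,x]//26)] for x in range(180,330,2)))
E
```

```text
20 =--=========--:-::.:---:...............  .  ...... ....................+***
 26 ===----------==----::................... ..:--==-====-................:+***
 32 .....::::..................................-+++++++++-................-****
 38 ......................................................................=****
 44 ....................................................-===--=:..........+****
 50 ........................----:.......................::::..:..........:+****
 56 .....................................................................-*****
 62 ..........................................::::::::::----------------------=
 68 .........................:-------------------------------------------------
 74 :........................:-------------------------------------------------
 80 -:.......................:---------------------------------------------:...
 86 --:....................:----------:-------------------------------------:..
 92 -----..::::::::::---:..:---------------------------------------------------
 98 ----**:..............:===--------------------------------
[... 838 characters left out ...]
#+======================++++**##%%%%%%%%%%%%%%%#+:----------
170 -----::.+%%%%%%%**++*+*%%%%%%%#++#%%%%%%%%%%%%%%%%%%%%%%########-:---------
176 --:....:+######****+++++++++++++==+=========-------::::::....:-::::--------
182 :.......:--::.:::::::::::---------------------------=----------::::--------
188 ........::-------------------------------------===-=--====-=-=-:::::-------
194 .........::-----------------------=-------------=--=--------==-::::::------
200 ..::....:::------=--==-==------------------=-=--------=----===-:--:.:------
206 ...:.....:.:-------========-------=--------=---=-=++++++++++=+=+==-:::-----
212 ........:--------------------------:::::::::::::::-------------------------
```

```bash

python3 - <<'E'
from h import *
b=cv2.imread("pics/side22.png").astype(int).sum(2)//3
p=r.camera_params("side")
c,s=np.cos(np.radians(-4.8)),np.sin(np.radians(-4.8))
W=lambda x,y,z:(.533+c*x-s*y,.186+s*x+c*y,z)
for th in(0.,.03,.06,.1,.2,.3):
    o=[]
    for x in(-.11,.1):
        for h in(.014,0):
            y=.1-.204*np.cos(th)+h*np.sin(th);z=.1205+.204*np.sin(th)+h*np.cos(th)
            o.append(np.round(pix("side",W(x,y,z),p),1).tolist())
    print(th,o)
for x in(205,295,300): print(x,b[150:195,x].tolist())
E
```

```text
0.0 [[202.7, 177.7], [203.5, 182.4], [298.1, 172.4], [297.8, 177.0]]
0.03 [[202.3, 175.5], [203.1, 180.3], [298.2, 170.1], [297.9, 175.0]]
0.06 [[201.9, 173.2], [202.8, 178.2], [298.2, 167.9], [298.0, 172.8]]
0.1 [[201.5, 170.0], [202.3, 175.2], [298.3, 164.7], [298.1, 169.9]]
0.2 [[200.3, 161.6], [201.1, 167.3], [298.4, 156.3], [298.3, 162.0]]
0.3 [[199.2, 152.5], [200.0, 158.7], [298.4, 147.4], [298.4, 153.5]]
205 [55, 87, 115, 125, 126, 126, 125, 125, 126, 125, 132, 152, 186, 207, 213, 212, 210, 211, 212, 212, 212, 213, 215, 215, 214, 207, 188, 158, 135, 115, 80, 51, 50, 70, 87, 94, 95, 95, 96, 97, 100, 101, 102, 100, 102]
295 [209, 209, 209, 209, 208, 208, 210, 210, 212, 212, 211, 209, 209, 208, 209, 211, 211, 210, 211, 211, 204, 183, 155, 134, 115, 78, 50, 57, 77, 94, 100, 102, 103, 103, 104, 103, 103, 102, 103, 103, 103, 104, 104, 103, 103]
300 [210, 210, 210, 209, 208, 208, 210, 211, 212, 212, 210, 209, 209, 209, 211, 211, 212, 211, 212, 212, 202, 175, 144, 127, 108, 72, 49, 62, 84, 95, 97, 98, 99, 101, 100, 101, 104, 104, 103, 103, 104, 103, 103, 104, 104]
```

The lid is down at about 0.02 rad. I'll lift and locate the T-bar.

```bash

python3 -m pendant '[[[0,0,-0.04,0,0,0,0],[0,0,-0.08,0,0,0,1],[0,0,-0.11,0,0,0,1],[0,0,-0.11,0,0,0,1],[0,0,-0.11,0,0,0,1]]]'|sed -n 2,4p
python3 - <<'E'
from h import *
np.set_printoptions(precision=4,suppress=True)
p=r.camera_params("wrist");a=r.capture("wrist");cv2.imwrite("pics/wrist23.png",a[:,:,::-1])
g=a.astype(int).sum(2)//3
u,v=pix("wrist",(.5297,.146,.18),p);print(u,v)
s=" .:-=+*#%@"
for y in range(int(v)-60,min(420,int(v)+70),4): print("%3d "%y+"".join(s[min(9,g[y,x]//26)] for x in range(int(u)-90,int(u)+90,2)))
E
```

```text
tcp_pos: [0.45, 0.1422, 0.4355]
eef_rot: [180.0, -0.2, 0.0]
contact_force: [-0.6, 0.6, -0.7]
276.1369168872763 109.09644043229687
 49 ==========++====================+===+================++==+++++==*@%%%%@@@@@@@@%@@@@+::::.#
 53 =========+=+=====+==+===+=======+===+===+====+=======++==++=++===*@@%%@@@@@@@%@@@@@-::::.#
 57 =+=======+++=====+==+===+=======+==++===+==+=-:-=++=+++==++++===+@%@%%@@@@@@@%@@@@%::::::#
 61 ========+=+++=======+====+=====++===+===+=+=..........==+++++===%@%@%%@@@@@@@%@@@@%:::::.#
 65 ========+=+=====+==+=====+==+==++==++===+=+:...........++++++===%@%@%@@@@@@@@%@@@@%::--::#
 69 ========++++====++=+=====+==+==++=++===+===...........-+=++++===#@%@%@@@@@@@@@@@@@+::::::#
 73 ========+=+====++==+=====+=====++=++===+=+:...........+=+++++===#@@@%@@@@@@@@@@@@@+::::::#
 77 ========+++=====+==+===+=+=====+===+===++=...........-==++++====*@@@@@@@@@@@@@@@@@-::::::=
 81 ========++++====+==+===++======+==++===++:...........+==++++===++@@@@@@@@@@@@@@@@%::::::--
 85 ========+++========+===++=====++==++===+=...........=+==++++=====+@@@@@@@@@@@@@@@%::::::-=
 89 =======+++++====
[... 1464 characters left out ...]
++============+++====**-::::::::::=
153 ======++++====+==++=======+=++==-...........====++=++++++==+=====+==++++==++==-::::::-:::=
157 ======#%%%#+==+=+++=========+==+...........-+==++++++=+++==+======++++++#****+-::-:---:::=
161 =====%@@@@@@#===+=+=========+==+-.........-@@@@@@@@@@@+++==+========++++=@@@@%-----------=
165 ====+++++=======+=+=======+=+===++=+==-::-+=====+====+++===+========++++=++===:::::::::::=
169 ================+=+=+=======+===+==+==+=+======+++=+++++=========+==+++======-:::::::::::=
173 @%#@@@@@@@@@@===++==========+=+@@@@@@@@@@@@@@@@@@@@@@@++=========+=++++=+@@@@-:::::::::::+
177 %@@@@@@@@@@@@====+============@@@@@@@@@@@@@@@@@@@@@@@@@+==+=====+=++++=+@@@@@:::::::::::::
```

```bash

python3 - <<'E'
from h import *
np.set_printoptions(precision=4,suppress=True)
p=r.camera_params("wrist");a=cv2.imread("pics/wrist23.png");g=a.astype(int).sum(2)//3
m=(g<50).astype(np.uint8);n,l,s,c=cv2.connectedComponentsWithStats(m)
i=l[109,272];print(s[i],c[i])
P=np.array([onz("wrist",(x,y),.1795,p)[:2] for y,x in zip(*np.where(l==i))])
# bar top/side: use rect
rc=cv2.minAreaRect((P*1000).astype(np.float32));print(rc)
vx=cv2.fitLine((P*1000).astype(np.float32),cv2.DIST_L2,0,.01,.01).ravel();yaw=np.degrees(np.arctan2(vx[1],vx[0]));print(yaw)
yaw=(yaw+90)%180-90;print(yaw)
q=np.array(rc[0])/1000
rel([q[0],q[1],.1705+.159],[180,0,yaw])
rel([q[0],q[1],.40],[180,0,yaw])
print(r.get_state()['joints'])
E
```

```text
[ 250   58   45  107 2269] [271.8594 110.7924]
((527.6015625, 148.21568298339844), (16.118797302246094, 78.18903350830078), 75.86370086669922)
-14.051456
-14.051453
REL [ 0.0776 -0.0064  0.1051] [ 0.09 -0.12 14.05]
REL [ 0.0777 -0.0062  0.0346] [ 0.09 -0.12 14.05]
[ 41.585   -0.2089 -21.2559   0.1602 -68.9358  48.3558]
```

```bash

python3 -m pendant '[[[0.04,-0.003,0.01,0,0,7,1],[0.0777,-0.006,0.03,0,0,14,1],[0.0777,-0.006,0.06,0,0,14,1],[0.0777,-0.006,0.09,0,0,14,1],[0.0777,-0.006,0.103,0,0,14,1]]]' |sed -n 2,4p
python3 -m pendant '[[[0,0,0,0,0,0,1],[0,0,0,0,0,0,-1],[0,0,0,0,0,0,-1],[0,0,0,0,0,0,-1],[0,0,0,0,0,0,-1]]]' 30|sed -n 2,6p
python3 -m pendant '[[[0,0,0,0,0,0,-1],[0,0,0,0,0,0,-1],[0,0,0,0,0,0,-1],[0,0,0,0,0,0,-1]]]' 40|sed -n 2,6p
```

```text
tcp_pos: [0.527, 0.1471, 0.3274]
eef_rot: [179.6, 0.1, -14.1]
contact_force: [-0.1, -0.1, -0.1]
tcp_pos: [0.528, 0.1479, 0.3326]
eef_rot: [180.0, -0.2, -14.0]
contact_force: [0.4, -0.4, 0.1]
gripper_width: 0.0612
gripper_force: 0.0
tcp_pos: [0.5279, 0.1477, 0.3315]
eef_rot: [179.9, -0.1, -14.0]
contact_force: [-0.1, -0.2, -0.1]
gripper_width: 0.0294
gripper_force: 0.0
```

```bash

python3 -m pendant '[[[0,0,0,0,0,0,-1],[0,0,0,0,0,0,-1],[0,0,0,0,0,0,-1],[0,0,0,0,0,0,-1]]]' 40|sed -n 2,6p
python3 -m pendant '[[[0,0,0,0,0,6,-1],[0,0,0,0,0,12,-1],[0,0,0,0,0,18,-1],[0,0,0,0,0,24,-1],[0,0,0,0,0,30,-1]]]'|sed -n 2,6p
python3 -m pendant '[[[0,0,0.0005,0,0,6,-1],[0,0,0.001,0,0,12,-1],[0,0,0.0015,0,0,18,-1],[0,0,0.002,0,0,24,-1],[0,0,0.002,0,0,28,-1]]]'|sed -n 2,6p
```

```text
tcp_pos: [0.5282, 0.1486, 0.3316]
eef_rot: [180.0, -0.2, -14.0]
contact_force: [0.5, 5.7, -1.2]
gripper_width: 0.0165
gripper_force: 40.0
tcp_pos: [0.528, 0.1483, 0.3315]
eef_rot: [-180.0, -0.1, -44.2]
contact_force: [-0.6, 4.3, -0.3]
gripper_width: 0.0165
gripper_force: 40.0
tcp_pos: [0.5278, 0.148, 0.3301]
eef_rot: [-179.9, -0.1, -72.2]
contact_force: [-1.8, 2.2, 2.7]
gripper_width: 0.0168
gripper_force: 40.0
```

```bash

python3 -m pendant '[[[0,0,0.0005,0,0,5,-1],[0,0,0.001,0,0,10,-1],[0,0,0.0012,0,0,15,-1],[0,0,0.0015,0,0,18,-1],[0,0,0.0015,0,0,20,-1]]]'|sed -n 2,6p
python3 -c "
from h import *
s=r.get_state();print(s['moment'],s['eef_rot'],s['joints'])"
python3 -m pendant '[[[0,0,0,0,0,2,-1],[0,0,0,0,0,2,-1]]]'|sed -n 2,4p
python3 -c "
from h import *
s=r.get_state();print(s['moment'],s['eef_rot'])"
```

```text
tcp_pos: [0.5277, 0.1477, 0.329]
eef_rot: [-179.9, -0.1, -92.1]
contact_force: [-5.7, 0.8, 8.7]
gripper_width: 0.0164
gripper_force: 40.0
[0.57092757 1.93838609 0.22510574] [-1.79896469e+02 -1.39256172e-01 -9.20945789e+01] [ 36.19653376  12.25825093 -21.60069063   0.20886179 -56.14626722
 -38.40734639]
tcp_pos: [0.5277, 0.1477, 0.329]
eef_rot: [-179.9, -0.2, -94.0]
contact_force: [-5.4, 1.4, 9.4]
[0.37509309 1.89875773 0.43354081] [-1.79895899e+02 -1.54929739e-01 -9.40110018e+01]
```

```bash

python3 -m pendant '[[[0,0,0,0,0,0,0],[0,0,0,0,0,0,1],[0,0,0,0,0,0,1],[0,0,0,0,0,0,1],[0,0,-0.01,0,0,0,1]]]' 20|sed -n 2,6p
python3 -m pendant '[[[0,0,-0.03,0,0,0,1],[0,0,-0.07,0,0,0,1],[0,0,-0.12,0,0,0,1],[0,0,-0.15,0,0,0,1],[0,0,-0.15,0,0,0,1]]]'|sed -n 1,2p
python3 -m pendant '[[[-0.03,0.04,0,0,0,-8,1],[-0.03,0.06,0,0,0,-16,1],[-0.03,0.06,0,0,0,-24,1],[-0.03,0.06,0,0,0,-24,1],[-0.03,0.06,0,0,0,-24,1]]]'|sed -n 1,3p
python3 - <<'E'
from h import *
np.set_printoptions(precision=4,suppress=True)
p=r.camera_params("wrist");a=r.capture("wrist");cv2.imwrite("pics/wrist24.png",a[:,:,::-1]);g=a.astype(int).sum(2)//3
u,v=pix("wrist",(.528,.148,.1795),p);print(u,v)
m=(g<50).astype(np.uint8);n,l,s,c=cv2.connectedComponentsWithStats(m)
for i in range(1,n):
    if s[i,4]>400:
        P=np.array([onz("wrist",(x,y),.1795,p)[:2] for y,x in zip(*np.where(l==i))])
        print(s[i],cv2.minAreaRect((P*1000).astype(np.float32)))
b=r.capture("side");cv2.imwrite("pics/side24.png",b[:,:,::-1]);b=b.astype(int).sum(2)//3
for x in(205,298): print(x,b[165:195,x].tolist())
hb=cv2.cvtColor(cv2.cvtColor(cv2.imread("pics/side24.png"),cv2.COLOR_BGR2RGB),cv2.COLOR_RGB2HSV)
w=((hb[:,:,1]<40)&(hb[:,:,2]>120)).astype(np.uint8);w[:210]=0;w[:,350:]=0
n,l,s,c=cv2.connectedComponentsWithStats(w)
for i in range(1,n):
    if s[i,4]>100: print("metal",s[i],c[i],onz("side",c[i],.006))
E
```

```text
tcp_pos: [0.5276, 0.1475, 0.337]
eef_rot: [180.0, -0.2, -94.0]
contact_force: [-0.5, -0.1, 0.3]
gripper_width: 0.0512
gripper_force: 0.0
time_s: 37.75
tcp_pos: [0.5282, 0.148, 0.4943]
time_s: 38.25
tcp_pos: [0.4699, 0.1822, 0.4881]
eef_rot: [-179.9, -0.2, -70.2]
233.69287444234942 141.47455357027764
[ 73   0  35  82 747] ((703.6957397460938, 93.5816650390625), (18.08040428161621, 86.2336196899414), 3.1656363010406494)
[  89    0   58   85 1034] ((672.0648193359375, 89.8146743774414), (38.626983642578125, 90.52299499511719), 3.1655237674713135)
[123   0  34  96 538] ((645.488525390625, 89.57705688476562), (6.159051418304443, 95.97746276855469), 3.0748934745788574)
[    0    87   560   333 59960] ((528.4302978515625, 376.04522705078125), (1011.10498046875, 365.7091064453125), 36.104671478271484)
[215 135  33  49 554] ((527.0193481445312, 162.79136657714844), (48.5500373840332, 16.436660766601562), 86.21405792236328)
[ 378  356  149   64 4307] ((116.56320190429688, 401.718994140625), (252.9407196044922, 162.26132202148438), 19.631343841552734)
205 [213, 212, 211, 212, 212, 212, 213, 214, 215, 216, 215, 209, 193, 161, 137, 118, 92, 77, 72, 76, 89, 97, 97, 97, 99, 100, 101, 102, 103, 104]
298 [210, 211, 211, 210, 211, 211, 204, 182, 152, 132, 112, 76, 50, 61, 82, 95, 98, 97, 97, 98, 99, 103, 103, 103, 104, 103, 104, 104, 103, 104]
metal [ 256  218   54   43 1355] [280.0745 238.0236] [ 0.5711 -0.0013  0.006 ]
metal [163 395  14  15 157] [169.7834 402.4713] [ 0.3248 -0.3211  0.006 ]
```

```bash

python3 -m pendant '[[[-0.0,0.0,-0.03,0,0,-8,1],[-0.0,0,-0.03,0,0,-16,1],[0.0,0,-0.03,0,0,-24,1],[0,0,-0.03,0,0,-32,1],[0,0,-0.03,0,0,-40,1]]]'|sed -n 2,3p
python3 - <<'E'
from h import *
rel([.56,-.03,.50],down(0))
E
```

```text
tcp_pos: [0.4703, 0.1822, 0.5176]
eef_rot: [179.9, -0.1, -29.9]
REL [0.1834 0.1393 0.0183] [  0.14  -0.11 -29.87]
```

```bash

python3 -m pendant '[[[0.045,0.035,0,0,0,0,1],[0.09,0.07,0,0,0,-8,1],[0.135,0.105,0,0,0,-16,1],[0.18,0.139,0.015,0,0,-24,1],[0.183,0.139,0.018,0,0,-30,1]]]'|sed -n 2,3p
python3 -m pendant '[[[0,0,0,0,0,0,1],[0,0,0,0,0,0,1],[0,0,0,0,0,0,1]]]'|sed -n 2,3p
python3 - <<'E'
from h import *
p=r.camera_params("wrist");a=r.capture("wrist");cv2.imwrite("pics/wrist25.png",a[:,:,::-1]);h=cv2.cvtColor(a,cv2.COLOR_RGB2HSV)
for x in np.arange(.68,.47,-.005):
    s=""
    for y in np.arange(.07,-.13,-.004):
        u,v=pix("wrist",(x,y,.004),p);u,v=int(round(u)),int(round(v))
        if v>=420: continue
        H,S,V=h[v,u]; s+="W" if S<40 and V>140 else "d" if V<70 else "#" if H>=13 else ":" 
    print(f"{x:.3f}",s)
E
```

```text
tcp_pos: [0.559, -0.0303, 0.5011]
eef_rot: [179.9, -0.2, -0.1]
tcp_pos: [0.5585, -0.0282, 0.5008]
eef_rot: [179.9, -0.1, -0.4]
0.680 d:::dd:::::dd::d:dd:dddd::d:::::d::ddd:ddd:::#####
0.675 dd::ddd:dddd:dd:dddddddddd::::::ddd:ddddddd:::####
0.670 ::::::::::::::d:::::ddddd:::::::dddddddddddd::####
0.665 :::::::::::::::ddddddddddddddddddddddddddddd::####
0.660 :ddddddddddddddddddddddd:::ddd:d::d:d::d:dd:::####
0.655 ::::::::::::::::::::::::::::::::::::::::::::::####
0.650 ::::::::::::::::::::::::::::::::::::::::::::::####
0.645 :::::::::d:::::::::::::::::ddddd::::::::::::::####
0.640 ::::::::::::::::::::::::::::dd::::::::::::::::####
0.635 ::::::::::::::::::::::::::::::::::::::::::::::####
0.630 ::::::::###::::#:::::::##################:::::####
0.625 ::::::::WW#WWWWW:::::::WWWWWWWWWW########:::::####
0.620 ::::::::WW:WWWWW:::::::WWWWWWWWWW########:::::####
0.615 ::::::::WW#WWWWW:::::::WWWWWWWWWW########::::d####
0.610 ::::::::WW#WWWW#:::::::WWWWWWWWWW########::::d####
0.605 ::::::::WWWWWWWW:::::::WWWWWWWWWW########::::d####
0.600 ::::::::W#WWWWWW:::::::WWWWWWWWWW########:::::####
0.59
[... 777 characters left out ...]
#######:::::####
0.525 :::::::WWWWWWWWWWWWWWWWWWWWWWWWW#########:::::####
0.520 :::::::#WWWWWWWWWWWWWWWWWWWWWWWW#########:::::####
0.515 :::::::::################################:::::####
0.510 :::::::::#################################::::####
0.505 d::::::::################################:::::####
0.500 d::::::::#################################::::####
0.495 d::::::::#################################::::####
0.490 dd::::::::###############################:::::####
0.485 dd:::::::################################:::::####
0.480 :::::::::#################################::::####
0.475 :::::::::#################################::::####
0.470 :::::::::#################################::::####
```

```bash
python3 -c "
from plant import r
print(r.get_state()['contact_force']);print(r.close_job())"
```

```text
[ 0.18226965 -0.20312076  0.28292363]
the job is handed in; nothing more can be done
None
```

I handed the job in at about 40 s; the pendant gave no verdict. All 11 nutmegs are in the chest and the lid is shut with its T-handle turned to the stop. The scoop is back on its mat, about 31 mm (x) and 20 mm (y) off centre, inside the 55 and 45 mm limits.

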